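# Open a stuck wax tin in the bench holder

### The job

The lid of the loose wax tin is stuck. Set the tin down into the pocket of the wooden bench holder with its lug in the notch, swing the steel lever fully shut over the lug so that the tin is held down, then pull the lid free by its bar and keep it only slightly open, its front edge raised about 15 mm, without letting it fly wide open. Finish while still holding the lid like that, and leave the bowl, the bottle and the faceplate alone.

Things in the scene. Friction and masses are not known exactly. Their poses are not given: they have to be found in the camera images.
- tin: Loose upright metal tin, 0.35-0.6 kg: box 72 (x) x 52 (y) x 60 mm high, plain sides; origin at the centre of its underside, z up. On its front end (-x) a lug sticks out: x = -36 to -57 mm, 28 mm wide, from the underside to 10 mm up. On top a hinged lid, 52 mm wide, 7 mm thick, top at 67 mm, reaching 8 mm past the front; 96 mm high with the lid's bar.
- lid_bar (a point): Middle of the lid's grip, a round steel bar 14 mm thick, 36 mm long along the tin's y, on a 6 mm web; its centre is 22 mm above the lid's top face, 89 mm above the tin's underside and 40 mm in front (-x) of the tin's centre while shut. Axes turn with the lid.
- lid_hinge (a point): Middle of the lid's hinge line, which runs along the tin's y: 36 mm behind (+x of) the tin's centre, 60 mm above its underside. While shut, the bar's centre is 76 mm in front of and 29 mm above it; the lid's front edge is 80 mm in front. Axes as the tin's.
- lid (a joint): Lid angle, rad: 0 shut, grows as the front edge rises, stop at 0.85. It is stuck: about 11 N upward at the bar breaks the seal (peak at about 0.02 rad), then the resistance falls to about 3 N by 0.1 rad. A weak spring and its weight pull it back down if let go (it falls shut). Unless the lever is shut, the whole tin lifts.
- holder: Fixed wooden holder: board 130 (x) x 150 (y) mm, 12 mm thick, with low walls round a pocket; origin on the bench under the pocket's centre, z up. Side and rear (+x) walls end 30 mm above the bench and are 16 to 18 mm thick, the two short front walls end at 20 mm; between these, on the -x side, a 36 mm wide notch for the lug.
- pocket (a point): Centre of the pocket's floor, 12 mm above the bench, axes as the holder's. The pocket is 76 (x) by 56 (y) mm, 2 mm of play on every side. The tin sits with its underside on this floor and its axes along the holder's, lug in the notch.
- lever (a joint): Angle of the flat steel lever, rad: 0 open (along the holder's -x), 1.57 shut at its stop (along -y, across the front of the pocket, 2 mm above a seated tin's lug). Vertical pivot at (-47, 60) mm in the holder's frame; shuts counter-clockwise from above; takes about 1 N at the post and stays where left. Bar 12 mm wide, 24 to 34 mm above the bench.
- lever_post (a point): Point on the axis of the lever's upright black round post, 14 mm in diameter, 105 mm from the pivot; the post rises from 34 to 84 mm above the bench and this point lies 69 mm above the bench.
- bowl: Bystander: turned wooden bowl, 120 mm across, 55 mm high; origin at the centre of its underside.
- bottle: Bystander: brown bottle, 60 mm across, 150 mm high; origin at the centre of its underside.
- faceplate: Bystander: dark steel ring, 90 mm across, 16 mm high; origin at the centre of its underside.
There are look-alikes about, which are no part of the job. Of the things shaped like the tin, the metal one is meant.

How it is judged:
By the outcome, as a careful person would: the job done as asked, in the order asked, and still so for the second after the job is handed in, while the arm keeps its last pose, push and grip.
It also fails if it takes over 61 s, if anything falls off the work surface, if the arm or the gripper's body presses on something with over 40 N, if the wrist force passes 120 N, or if a joint passes its speed limit or range.

### The arm

A 7-joint arm with a two-finger parallel gripper is mounted at the origin on the work surface. World frame = base frame: x ahead of the robot, y to its left, z up, the work surface at z = 0. Lengths are in m, angles in rad, forces in N, time in s.
With the tool pointing down it reaches from about 0.4 to 0.85 m from the base axis. Payload 4.5 kg.
Tool frame: the origin (TCP) lies midway between the tips of the shut fingers; the grasp point (between the pads) lies 19 mm behind it; z points along the fingers, y is the direction in which the jaws open and shut (so a half turn about z gives the same grasp; the last joint's range is limited). The gripper opens to 88 mm and grips with 3 to 60 N. Pads are 18 mm wide; open, the fingers measure 123 mm over their backs; the gripper's body (75 mm by 187 mm) begins 45 mm behind the grasp point.
Start: joints at [1.146, 0.689, -0.195, 1.565, 0.157, 0.902, -0.215], TCP at [0.277, -0.56, 0.239] pointing down, gripper open.
Joint ranges: [-3.01, 3.01], [-0.46, 2.08], [-1.47, 1.51], [0.13, 2.56], [-1, 4.14], [0.04, 2.09], [-2.66, 2.66]. Speed limits (rad/s): [2.57, 2.57, 3.14, 3.14, 3.14, 3.14, 3.14].

### API

Orientations are given as a unit quaternion [x, y, z, w].
In Python, from plant import r gives the robot as it stands.
- The arm moves only by the tool play_rows, never from a script. Its argument "targets" is a list of rows, each an object of numbers: "jaw": the closure, from 0 (fully open) to 1 (shut); "dx", "dy", "dz": the shift along the tool's x, y, z in m; "yaw": the turn about the tool's z in rad. A call has exactly 5 rows; each row shifts and turns the pose as measured when the row begins, along the tool's axes as they then stand; what a row does not reach is not made up. A row lasts 1/10 s, in which the tool goes at most 50 mm and 8.59 degrees, less where a joint would pass 70% of its speed; a pose out of reach is approached as far as the arm can. A call with a gripper value outside its range is refused whole. The fingers move at their own pace and stop on an object; "squeeze" is the grip in N (left out, the last holds). Time passes only in rows, so rows that do not move let the fingers close, or fill a call up. It gives the time, the measured TCP pose, the force and the opening at its end, in the units of the state.
- r.get_state(): the state, without advancing time (a new reading comes with each control period).
- r.snapshot(name): name is "scene" or "top" or "wrist"; returns a dict with "frame" (420x560x3 uint8, red, green, blue), "z_map" (420x560 float32, m along the optical axis (not along the pixel's ray), 0 where there is no reading), "mtx" (3x3 intrinsics, pixels), "position" and "orientation" of the camera in the world; the wrist camera has in their place "T_tool_cam" (4x4, takes a point from camera to tool coordinates, whose origin is the TCP and whose axes are the flange's). Camera axes: x right, y up, looking along -z (the intrinsics and any distortion apply to the point x, -y, -z); pixel columns grow to the right and rows downward; lengths in m; the calibration is good to about 2 mm. A picture is of the moment at which its call begins: read the wrist's pose just before it.
- r.finish_job(): hands the job in, once; it reports no verdict.
The state is a dict: "clock": time; "q": joint angles; "qd": joint speeds; "joint_torque": joint torques, N m; "tool_pos": TCP position; "eef_rot": TCP orientation; "contact_force": force on the tool from outside, world axes, zero at the start; "moment": the same for the moment, N m; "opening": opening from 0.0 (shut) to 1.0 (fully open).
Only numpy, scipy, OpenCV 4.12 (cv2) and the standard library are available. Lean on these libraries where they do the work, as an engineer would, in place of code of your own. Each camera call takes 0.05 s, during which the arm holds its last target.

## Working session

There is one attempt and no reset: what is moved stays moved. The work goes in short steps, Python scripts to look and compute and a tool call to move; the robot and the scene stay as the last step left them, time stands still between calls to the robot, and variables do not carry over. Pictures are saved under pics/ and viewed, and the job is handed in when it is done.

Besides the shell and the picture viewer there is one more tool, called after "Emit:" as name(argument=value, ...) on one line, values as JSON. play_rows: Moves the arm, as the interface text tells. Its arguments: {"type":"object","properties":{"targets":{"type":"array"},"squeeze":{"type":"number"}},"required":["targets"]}

```bash
ls; mkdir -p pics; cat > h.py <<'E'
import numpy as np, cv2
from plant import r
from scipy.spatial.transform import Rotation as R
def save(n,f): cv2.imwrite('pics/%s.png'%n, f[:,:,::-1])
E
python3 - <<'E'
from h import *
s=r.get_state(); print(s)
for n in ['scene','top','wrist']:
    d=r.snapshot(n); save(n+'0',d['frame']); np.savez('%s0.npz'%n,**d)
    print(n,{k:v for k,v in d.items() if k not in('frame','z_map')}, (d['z_map']>0).mean())
E
```

```text
pics
{'clock': 0.0, 'q': array([ 1.1457789 ,  0.68999958, -0.19452049,  1.56635552,  0.15733056,
        0.90251528, -0.215071  ]), 'qd': array([-7.31597855e-04, -7.49038577e-04, -1.60197522e-04, -8.09673093e-05,
        1.12272850e-03,  8.62198519e-04,  5.30087222e-04]), 'joint_torque': array([ 2.57982374e-04, -5.27564049e+01, -1.26693718e+00, -1.53427863e+01,
       -5.26939903e-02,  6.75349540e-03,  2.11426045e-04]), 'tool_pos': array([ 0.27646911, -0.55980572,  0.23789743]), 'eef_rot': array([ 9.73784809e-01,  2.27469251e-01, -2.89931534e-04, -8.95161075e-04]), 'contact_force': array([-0.21575041, -0.61017401,  0.06460225]), 'moment': array([-0.01948903, -0.00218049,  0.00822719]), 'opening': 0.9961017407395131}
scene {'mtx': array([[389.04960369,   0.        , 278.96059172],
       [  0.        , 389.04960369, 209.77497166],
       [  0.        ,   0.        ,   1.        ]]), 'position': array([0.9327152 , 0.66322912, 0.93460864]), 'orientation': array([0.07755003, 0.33064532, 0.91556875, 0.21539155])} 0.9960501700680272
top {'mtx': array([[389.561125  ,   0.        , 281.71035605],
       [  0.        , 389.561125  , 209.80920245],
       [  0.        ,   0.        ,   1.        ]]), 'position': array([0.53224337, 0.00704448, 1.17064796]), 'orientation': array([ 0.03229879, -0.02454038, -0.70054147,  0.71245786])} 0.9960459183673469
wrist {'mtx': array([[302.88408636,   0.        , 278.71292982],
       [  0.        , 302.88408636, 207.98737423],
       [  0.        ,   0.        ,   1.        ]]), 'T_tool_cam': array([[ 1.70887197e-04,  9.61439331e-01,  2.75017060e-01,
         7.11766358e-02],
       [ 9.99999848e-01, -2.00419221e-05, -5.51304268e-04,
         6.01102921e-04],
       [-5.24533737e-04,  2.75017112e-01, -9.61439188e-01,
        -1.45326476e-01],
       [ 0.00000000e+00,  0.00000000e+00,  0.00000000e+00,
         1.00000000e+00]])} 0.9956590136054422
```

View pics/top0.png

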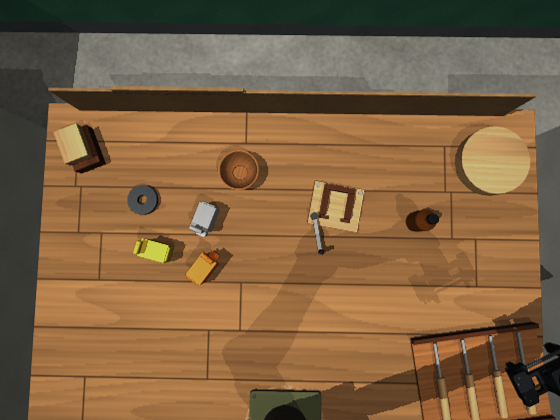

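View pics/scene0.png

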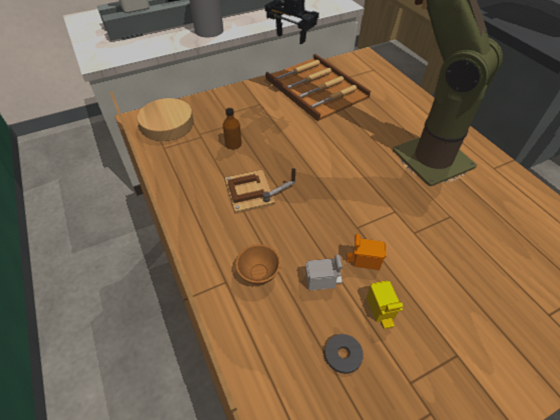

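View pics/wrist0.png

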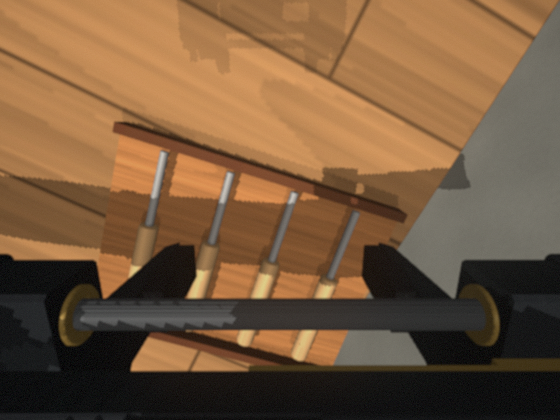

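The top view shows the grey metal tin at about (203,218), the holder at (336,205) with the lever pivot at (314,216) and its post tip at (320,250), the bowl at (239,168), the bottle at (422,220) and the ring at (143,199). The yellow and orange tins are the look-alikes. Next I measure.

```bash
cat >> h.py <<'E'
def world(d,T=None):
    z=d['z_map']; K=d['mtx']; v,u=np.mgrid[:z.shape[0],:z.shape[1]]
    P=np.stack([(u-K[0,2])/K[0,0]*z,-(v-K[1,2])/K[1,1]*z,-z],-1)
    if T is None:
        return P@R.from_quat(d['orientation']).as_matrix().T+d['position']
    return P@T[:3,:3].T+T[:3,3]
def wristT(d,s):
    A=np.eye(4);A[:3,:3]=R.from_quat(s['eef_rot']).as_matrix();A[:3,3]=s['tool_pos']
    return A@d['T_tool_cam']
E
python3 - <<'E'
from h import *
for n in ['top','scene']:
    d=dict(np.load(n+'0.npz')); W=world(d); f=d['frame'].astype(int)
    hsv=cv2.cvtColor(d['frame'],cv2.COLOR_RGB2HSV)
    box={'top':(180,235,192,245),'scene':(300,348,250,295)}[n]
    x0,x1,y0,y1=box
    m=np.zeros(W.shape[:2],bool); m[y0:y1,x0:x1]=True
    print(n,'bench z', np.median(W[300:330,150:250,2]) if n=='top' else W[230,130])
    t=m&(hsv[...,1]<70)&(hsv[...,2]>60)&(W[...,2]>0.003)
    P=W[t]; print(len(P),P.min(0),P.max(0)); print(np.histogram(P[:,2],bins=np.arange(0,.11,.005)))
    for lo,hi in[(.004,.015),(.055,.075),(.08,.11)]:
        q=P[(P[:,2]>lo)&(P[:,2]<hi)]
        if len(q)>4:print(lo,len(q),q.mean(0),cv2.minAreaRect((q[:,:2]*1000).astype(np.float32)))
E
python3 - <<'E'
from h import *
for n,b in [('top',(180,370,160,270)),('scene',(220,350,160,300))]:
    d=dict(np.load(n+'0.npz'));x0,x1,y0,y1=b
    save(n+'0c',cv2.resize(d['frame'][y0:y1,x0:x1],None,fx=4 ,fy=4,interpolation=cv2.INTER_CUBIC))
E
```

```text
top bench z 0.0008057733609797557
583 [0.53224337 0.00704448 0.00333269] [0.64308214 0.27928392 1.17064796]
(array([  1,   9,  16,   0,   0,   0,   1,   0,   1,   0,   2,  11,  52,
       370,  51,   0,   0,   3,  22,  37,   2]), array([0.   , 0.005, 0.01 , 0.015, 0.02 , 0.025, 0.03 , 0.035, 0.04 ,
       0.045, 0.05 , 0.055, 0.06 , 0.065, 0.07 , 0.075, 0.08 , 0.085,
       0.09 , 0.095, 0.1  , 0.105]))
0.004 25 [0.55264373 0.25678905 0.01099697] ((578.41162109375, 232.63311767578125), (27.233217239379883, 95.89576721191406), 45.824241638183594)
0.055 484 [0.60067659 0.2420588  0.0673287 ] ((599.050048828125, 244.13284301757812), (51.661338806152344, 83.24613189697266), 69.21463775634766)
0.08 64 [0.56236697 0.25785584 0.09536302] ((562.1679077148438, 257.7232360839844), (34.77552032470703, 13.467068672180176), 69.19893646240234)
scene bench z [ 1.09206426 -0.81605447 -0.74444182]
987 [0.51797965 0.20768879 0.00326267] [0.9327152  0.66322912 0.93460864]
(array([ 10,  23,  52,  28,  27,  34,  23,  26,  28,  27,  29,  31,  29,
       381, 157,   0,   3,   4,  16,  50,   1]), array([0.   , 0.005, 0.01 , 0.015, 0.02 , 0.025, 0.03 , 0.035, 0.04 ,
       0.045, 0.05 , 0.055, 0.06 , 0.065, 0.07 , 0.075, 0.08 , 0.085,
       0.09 , 0.095, 0.1  , 0.105]))
0.004 79 [0.58755016 0.26393157 0.01047904] ((574.6141967773438, 255.7610626220703), (128.35989379882812, 43.12440490722656), 14.658493041992188)
0.055 598 [0.60261179 0.24535879 0.06821678] ((600.1837768554688, 242.5005645751953), (52.64147186279297, 84.86885070800781), 70.8292007446289)
0.08 74 [0.5656906  0.25861922 0.09541781] ((564.7661743164062, 256.5941162109375), (34.774478912353516, 12.359353065490723), 69.32256317138672)
```

View pics/top0c.png

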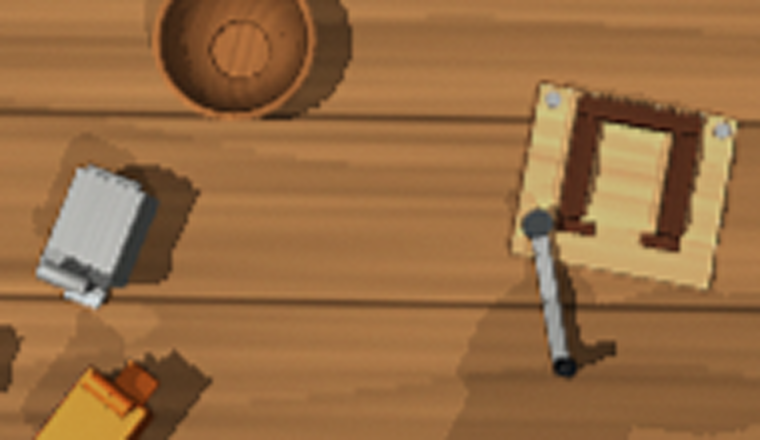

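View pics/scene0c.png

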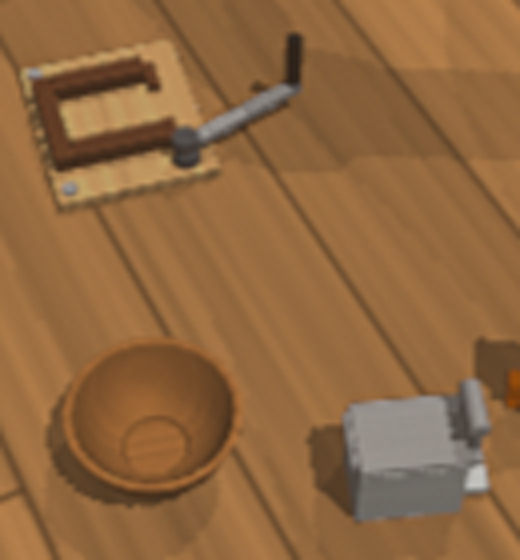

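```bash
python3 - <<'E'
from h import *
for n,b in [('top',(295,375,170,260)),('scene',(215,300,160,215))]:
    d=dict(np.load(n+'0.npz')); W=world(d); x0,x1,y0,y1=b
    hsv=cv2.cvtColor(d['frame'],cv2.COLOR_RGB2HSV).astype(int)
    m=np.zeros(W.shape[:2],bool); m[y0:y1,x0:x1]=True
    z=W[...,2]
    B=W[m&(z>.008)&(z<.040)&(W[...,0]>0.3)]
    dark=m&(hsv[...,2]<110)&(z>.015)&(z<.035)
    board=m&(z>.008)&(z<.017)
    grey=m&(hsv[...,1]<60)&(z>.02)
    post=m&(z>.045)&(z<.1)
    print(n,'lev',np.histogram(z[m],bins=np.arange(-.01,.1,.005))[0])
    for k,mm in [('board',board),('dark',dark),('grey',grey),('post',post)]:
        P=W[mm]
        if len(P)>4: print(k,len(P),P.mean(0).round(4),cv2.minAreaRect((P[:,:2]*1000).astype(np.float32)), 'z',P[:,2].min(),P[:,2].max())
    P=W[post]; 
    if len(P): t=P[P[:,2]>P[:,2].max()-.01];print('posttop',t.mean(0))
E
```

```text
top lev [  28 1884 2831  308 1117  259   50  215  356   70   30    3    2    0
    0    0    1    3    9    9    0]
board 1456 [ 0.6346 -0.1412  0.0125] ((656.413818359375, -142.5245361328125), (150.0749969482422, 203.9151153564453), 80.47466278076172) z 0.00800004448892011 0.016953039703647255
dark 567 [ 0.6531 -0.1411  0.0289] ((611.5643310546875, -127.511962890625), (107.40972137451172, 193.39065551757812), 69.42123413085938) z 0.015096508640961126 0.034929791622271056
grey 179 [ 0.5627 -0.0819  0.04  ] ((558.66162109375, -81.09619140625), (116.01884460449219, 17.936384201049805), 8.263934135437012) z 0.02907850804967227 0.08807987710599541
post 27 [ 0.5103 -0.0899  0.0769] ((552.5228881835938, -82.94985961914062), (105.57599639892578, 11.543624877929688), 10.381917953491211) z 0.04521788157178097 0.08807987710599541
posttop [ 0.50670182 -0.09196907  0.08416174]
scene lev [   0  228 2434  431  472  397   89  100  321   99   39    5    5    3
    5    5    4    6    7    7    0]
board 753 [ 0.6396 -0.133   0.014 ] ((612.8592529296875, -144.88064575195312), (204.9427032470703, 256.547607421875), 63.58845138549805) z 0.00804882887482039 0.016995767301350884
dark 484 [ 0.6504 -0.1322  0.0277] ((608.032958984375, -122.04084777832031), (107.09400939941406, 216.1460723876953), 66.26342010498047) z 0.015161724822031042 0.034991044434252716
grey 154 [ 0.5735 -0.0781  0.0409] ((710.9796752929688, 261.2950134277344), (894.3905029296875, 207.21066284179688), 74.15978240966797) z 0.020087008176937204 0.934608635855813
post 47 [ 0.5111 -0.0924  0.0695] ((552.1004638671875, -82.06240844726562), (103.02071380615234, 15.622416496276855), 17.192115783691406) z 0.0453535163333485 0.08999901654850129
posttop [ 0.50793749 -0.09447766  0.08517773]
```

```bash
cat >> h.py <<'E'
def plan(x,y,z,ang,n=None):
    """rows to reach TCP x,y,z with tool-x heading ang (rad, tool down); as seen along tool axes"""
    s=r.get_state(); p=np.array(s['tool_pos']); M=R.from_quat(s['eef_rot']).as_matrix()
    th=np.arctan2(M[1,0],M[0,0]); dth=(ang-th+np.pi)%(2*np.pi)-np.pi
    D=np.array([x,y,z])-p
    if n is None: n=max(1,int(np.ceil(max(np.linalg.norm(D)/.045,abs(dth)/.14))))
    print('t',round(s['clock'],2),'pos',p.round(4),'head',round(th,3),'tilt',M[:,2].round(4),'op',round(s['opening'],3),'F',np.round(s['contact_force'],1))
    print('tool delta now',(M.T@D).round(4),'yaw',round(-dth,3),'rows',n)
    for i in range(n):
        a=th+dth*i/n; c,q=np.cos(a),np.sin(a); d=D/n
        print('  dx %.3f dy %.3f dz %.3f yaw %.3f'%(c*d[0]+q*d[1], q*d[0]-c*d[1], -d[2], -dth/n))
E
python3 - <<'E'
from h import *
d=dict(np.load('top0.npz')); W=world(d)
hsv=cv2.cvtColor(d['frame'],cv2.COLOR_RGB2HSV).astype(int)
m=np.zeros(W.shape[:2],bool); m[170:245,300:370]=True
z=W[...,2]
m1=((m&(z>.008)&(z<.04)).astype(np.uint8))
n,l,st,c=cv2.connectedComponentsWithStats(m1); k=1+np.argmax(st[1:,4]); mm=(l==k)
ct=max(cv2.findContours(mm.astype(np.uint8),cv2.RETR_EXTERNAL,cv2.CHAIN_APPROX_NONE)[0],key=cv2.contourArea)
P=W[mm]
a=-0.166
for a in (-.15,-.166,-.18):
    C=np.array([[np.cos(a),np.sin(a)],[-np.sin(a),np.cos(a)]])
    wall=m&(z>.024)&(z<.034)&(hsv[...,1]>90)
    Q=W[wall][:,:2]@C.T
    print(a,len(Q),np.percentile(Q,[1,3,97,99],axis=0).round(4).tolist())
    B=P[(P[:,2]<.016)][:,:2]@C.T; print(np.percentile(B,[.5,2,98,99.5],axis=0).round(4).tolist())
    # side walls inner centre: project y for x mid
    xm=(Q[:,0]>np.percentile(Q[:,0],20))&(Q[:,0]<np.percentile(Q[:,0],70)); h=np.histogram(Q[xm,1],bins=20); print(h[0],h[1].round(3))
plan(.58,.25,.25,np.radians(159.2))
E
```

```text
-0.15 486 [[0.6126, -0.0878], [0.6226, -0.0871], [0.7117, 0.0027], [0.7131, 0.0043]]
[[0.5891, -0.1166], [0.5906, -0.1152], [0.7166, 0.0305], [0.7182, 0.032]]
[21 31 27 31  8  2  1  2  1  1  0  1  1  1  0  1 24 29 30 30] [-0.09  -0.085 -0.08  -0.076 -0.071 -0.066 -0.062 -0.057 -0.052 -0.048
 -0.043 -0.039 -0.034 -0.029 -0.025 -0.02  -0.015 -0.011 -0.006 -0.001
  0.003]
-0.166 486 [[0.6121, -0.0772], [0.6235, -0.0764], [0.7125, 0.0136], [0.7136, 0.0142]]
[[0.59, -0.1062], [0.5913, -0.1048], [0.7173, 0.0408], [0.7185, 0.0425]]
[21 31 30 30  4  2  1  1  2  1  0  1  1  1  0  2 24 29 30 31] [-0.078 -0.074 -0.069 -0.065 -0.06  -0.055 -0.051 -0.046 -0.041 -0.037
 -0.032 -0.028 -0.023 -0.018 -0.014 -0.009 -0.004  0.     0.005  0.01
  0.014]
-0.18 486 [[0.6115, -0.0681], [0.624, -0.067], [0.7128, 0.0227], [0.7136, 0.0238]]
[[0.5901, -0.0971], [0.5916, -0.0956], [0.7178, 0.05], [0.7189, 0.0516]]
[22 32 31 30  2  2  1  0  2  1  0  1  1  1  1  2 27 28 29 29] [-0.069 -0.064 -0.059 -0.055 -0.05  -0.046 -0.041 -0.036 -0.032 -0.027
 -0.022 -0.018 -0.013 -0.009 -0.004  0.001  0.005  0.01   0.015  0.0
[... 307 characters left out ...]
  dx 0.040 dy -0.017 dz -0.001 yaw -0.116
  dx 0.041 dy -0.012 dz -0.001 yaw -0.116
  dx 0.043 dy -0.007 dz -0.001 yaw -0.116
  dx 0.043 dy -0.002 dz -0.001 yaw -0.116
  dx 0.043 dy 0.003 dz -0.001 yaw -0.116
  dx 0.043 dy 0.008 dz -0.001 yaw -0.116
  dx 0.041 dy 0.012 dz -0.001 yaw -0.116
  dx 0.040 dy 0.017 dz -0.001 yaw -0.116
  dx 0.037 dy 0.022 dz -0.001 yaw -0.116
  dx 0.035 dy 0.026 dz -0.001 yaw -0.116
  dx 0.032 dy 0.030 dz -0.001 yaw -0.116
  dx 0.028 dy 0.033 dz -0.001 yaw -0.116
  dx 0.024 dy 0.036 dz -0.001 yaw -0.116
  dx 0.020 dy 0.039 dz -0.001 yaw -0.116
  dx 0.015 dy 0.041 dz -0.001 yaw -0.116
  dx 0.010 dy 0.042 dz -0.001 yaw -0.116
  dx 0.005 dy 0.043 dz -0.001 yaw -0.116
```

```bash
python3 - <<'E'
from h import *
plan(.61,-.15,.25,1.40)
E
```

```text
t 0.15 pos [ 0.2765 -0.56    0.2381] head 0.459 tilt [-7.0e-04  1.2e-03 -1.0e+00] op 0.997 F [-0.5 -0.3  0.1]
tool delta now [ 0.4806 -0.2199 -0.0117] yaw -0.941 rows 12
  dx 0.040 dy -0.018 dz -0.001 yaw -0.078
  dx 0.041 dy -0.015 dz -0.001 yaw -0.078
  dx 0.042 dy -0.012 dz -0.001 yaw -0.078
  dx 0.043 dy -0.008 dz -0.001 yaw -0.078
  dx 0.044 dy -0.005 dz -0.001 yaw -0.078
  dx 0.044 dy -0.002 dz -0.001 yaw -0.078
  dx 0.044 dy 0.002 dz -0.001 yaw -0.078
  dx 0.044 dy 0.005 dz -0.001 yaw -0.078
  dx 0.043 dy 0.009 dz -0.001 yaw -0.078
  dx 0.042 dy 0.012 dz -0.001 yaw -0.078
  dx 0.041 dy 0.015 dz -0.001 yaw -0.078
  dx 0.040 dy 0.019 dz -0.001 yaw -0.078
```

Emit:
play_rows(targets=[{"jaw": 0,"dx": 0.04,"dy": -0.018,"dz": -0.001,"yaw": -0.08},{"jaw": 0,"dx": 0.041,"dy": -0.015,"dz": -0.001,"yaw": -0.08},{"jaw": 0,"dx": 0.042,"dy": -0.012,"dz": -0.001,"yaw": -0.08},{"jaw": 0,"dx": 0.043,"dy": -0.008,"dz": -0.001,"yaw": -0.08},{"jaw": 0,"dx": 0.044,"dy": -0.005,"dz": -0.001,"yaw": -0.08}])

```text
clock: 0.65
tool_pos: [0.4111, -0.3918, 0.2403]
eef_rot: [0.91, 0.415, -0.004, -0.0]
contact_force: [1.2, -0.5, -0.9]
opening: 0.996
```

```bash
python3 - <<'E'
from h import *
plan(.61,-.15,.25,1.40)
E
```

```text
t 0.65 pos [ 0.4111 -0.3918  0.2403] head 0.856 tilt [-0.007  -0.0023 -1.    ] op 0.996 F [ 1.2 -0.5 -0.9]
tool delta now [ 0.3129 -0.0082 -0.0116] yaw -0.544 rows 7
  dx 0.045 dy -0.001 dz -0.001 yaw -0.078
  dx 0.045 dy 0.002 dz -0.001 yaw -0.078
  dx 0.044 dy 0.006 dz -0.001 yaw -0.078
  dx 0.044 dy 0.009 dz -0.001 yaw -0.078
  dx 0.043 dy 0.013 dz -0.001 yaw -0.078
  dx 0.042 dy 0.016 dz -0.001 yaw -0.078
  dx 0.040 dy 0.019 dz -0.001 yaw -0.078
```

Emit:
play_rows(targets=[{"jaw": 0,"dx": 0.046,"dy": -0.001,"dz": -0.002,"yaw": -0.08},{"jaw": 0,"dx": 0.046,"dy": 0.002,"dz": -0.002,"yaw": -0.08},{"jaw": 0,"dx": 0.046,"dy": 0.006,"dz": -0.002,"yaw": -0.08},{"jaw": 0,"dx": 0.045,"dy": 0.01,"dz": -0.002,"yaw": -0.08},{"jaw": 0,"dx": 0.045,"dy": 0.013,"dz": -0.002,"yaw": -0.08}])

```text
clock: 1.15
tool_pos: [0.5599, -0.2045, 0.2481]
eef_rot: [0.805, 0.594, -0.005, -0.002]
contact_force: [1.0, -1.0, 0.0]
opening: 1.001
```

Emit:
play_rows(targets=[{"jaw": 0,"dx": 0.045,"dy": 0.016,"dz": -0.002,"yaw": -0.08},{"jaw": 0,"dx": 0.04,"dy": 0.019,"dz": -0.002,"yaw": -0.08},{"jaw": 0,"dx": 0.02,"dy": 0.01,"dz": 0},{"jaw": 0,"dx": 0,"dy": 0,"dz": 0},{"jaw": 0,"dx": 0,"dy": 0,"dz": 0}])

```text
invalid input
```

```bash
python3 - <<'E'
from h import *
plan(.61,-.15,.25,1.40)
s=r.get_state(); d=r.snapshot('wrist'); save('w1',d['frame']); np.savez('w1.npz',**d,s_pos=s['tool_pos'],s_rot=s['eef_rot'],WT=wristT(d,s))
E
```

```text
t 1.15 pos [ 0.5599 -0.2045  0.2481] head 1.271 tilt [-0.0096 -0.0026 -1.    ] op 1.001 F [ 1. -1.  0.]
tool delta now [ 0.0668  0.0318 -0.0025] yaw -0.129 rows 2
  dx 0.033 dy 0.016 dz -0.001 yaw -0.064
  dx 0.032 dy 0.018 dz -0.001 yaw -0.064
```

View pics/w1.png

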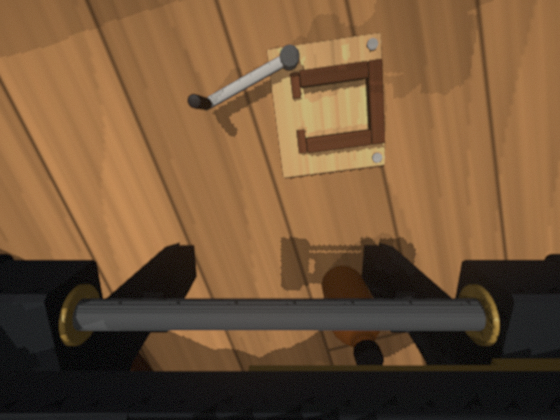

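The wrist view shows the holder at about (330,110), with the pivot at (289,57) and the post at (198,101). The second call was refused because rows left out yaw, so I finish the move and look from closer overhead.

Emit:
play_rows(targets=[{"jaw": 0,"dx": 0.033,"dy": 0.016,"dz": -0.001,"yaw": -0.06},{"jaw": 0,"dx": 0.032,"dy": 0.018,"dz": -0.001,"yaw": -0.06},{"jaw": 0,"dx": 0.025,"dy": 0.0,"dz": 0,"yaw": 0},{"jaw": 0,"dx": 0,"dy": 0,"dz": 0,"yaw": 0},{"jaw": 0,"dx": 0,"dy": 0,"dz": 0,"yaw": 0}])

```text
clock: 1.7
tool_pos: [0.6211, -0.1086, 0.2493]
eef_rot: [0.759, 0.651, 0.001, -0.004]
contact_force: [-0.9, -0.5, 0.2]
opening: 1.001
```

```bash
cat >> h.py <<'E'
def wsnap(n):
    s=r.get_state(); d=r.snapshot('wrist'); save(n,d['frame']); T=wristT(d,s); np.savez(n+'.npz',**d,WT=T); return d,s,T
E
python3 - <<'E'
from h import *
plan(.61,-.15,.25,1.40)
d,s,T=wsnap('w2')
E
```

```text
t 1.7 pos [ 0.6211 -0.1086  0.2493] head 1.417 tilt [-0.0046  0.0078 -1.    ] op 1.001 F [-0.9 -0.5  0.2]
tool delta now [-0.0427 -0.0047 -0.0009] yaw 0.017 rows 1
  dx -0.043 dy -0.005 dz -0.001 yaw 0.017
```

View pics/w2.png

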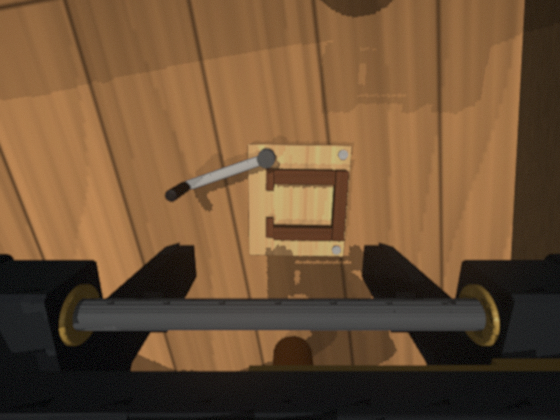

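The holder is clear now: board corners about (249,145) to (350,256), pivot (266,158), post (176,191), notch at the left (270,203). Now I fit it.

```bash
python3 - <<'E'
from h import *
d=dict(np.load('w2.npz')); W=world(d,d['WT']); z=W[...,2]
hsv=cv2.cvtColor(d['frame'],cv2.COLOR_RGB2HSV).astype(int)
m=np.zeros(z.shape,bool); m[135:265,235:365]=True
print('bench',np.median(z[60:120,220:300]), 'hist',np.histogram(z[m],bins=np.arange(-.01,.05,.003))[0])
m1=((m&(z>.007)&(z<.04)).astype(np.uint8)); m1=cv2.morphologyEx(m1,cv2.MORPH_OPEN,np.ones((3,3)))
n,l,st,c=cv2.connectedComponentsWithStats(m1); k=1+np.argmax(st[1:,4]); P=W[l==k]
B=P[P[:,2]<.017]; rr=cv2.minAreaRect((B[:,:2]*1000).astype(np.float32)); print('board',rr)
wall=m&(hsv[...,2]<120)&(z>.017)&(z<.034)&(hsv[...,1]>90)
for a in (-.15,-.16,-.17,-.18):
    C=np.array([[np.cos(a),np.sin(a)],[-np.sin(a),np.cos(a)]])
    Q=W[wall]; q=Q[:,:2]@C.T; hi=Q[:,2]>.026
    b=B[:,:2]@C.T
    print(a,'board',np.percentile(b,[.5,99.5],axis=0).round(4).tolist(),'wall',np.percentile(q,[1,99],axis=0).round(4).tolist())
    f=P[(P[:,2]<.016)][:,:2]@C.T; xc=.658; 
    ins=f[(f[:,0]>.635)&(f[:,0]<.68)&(f[:,1]>-.07)&(f[:,1]<.01)]
    print('  floor y',np.percentile(ins[:,1],[1,99]).round(4)); yc=np.median(ins[:,1])
    ins=f[(abs(f[:,1]-yc)<.02)&(f[:,0]>.63)&(f[:,0]<.705)]; print('  floor xmax',np.percentile(ins[:,0],99).round(4))
    top=q[hi]; L=top[(top[:,0]>.64)&(top[:,0]<.68)]
    print('  side walls', np.percentile(L[L[:,1]<yc,1],[2,98]).round(4),np.percentile(L[L[:,1]>yc,1],[2,98]).round(4))
    L=top[abs(top[:,1]-yc)<.02]; print('  rear wall',np.percentile(L[:,0],[2,98]).round(4))
    lo=q[(Q[:,2]<.024)&(q[:,0]<.63)]; print('  front walls x',np.percentile(lo[:,0],[2,98]).round(4), 'y-',np.percentile(lo[lo[:,1]<yc,1],[2,98]).round(4),'y+',np.percentile(lo[lo[:,1]>yc,1],[2,98]).round(4))
# rays for post and pivot
g=(z>.07)&(z<.1); g[250:]=False; Q=W[g]; print('post top',len(Q),Q.mean(0), Q[Q[:,2]>.08].mean(0))
g=m&(hsv[...,1]<80)&(z>.03)&(z<.06); g[175:]=False;Q=W[g]; print('pivot',len(Q),Q.mean(0),Q[:,2].max(),cv2.minEnclosingCircle((Q[:,:2]*1000).astype(np.float32)))
E
```

```text
bench -0.0008452820042808007 hist [   0    0 2198 3480   20   13 2795 4408  175  332  168   93 1164 1454
  218   27  244    2    0]
board ((640.2051391601562, -142.0491943359375), (150.18960571289062, 130.20997619628906), 80.24866485595703)
-0.15 board [[0.5897, -0.1183], [0.7188, 0.0303]] wall [[0.6142, -0.0891], [0.7133, 0.0014]]
  floor y [-0.0689  0.0093]
  floor xmax 0.6982
  side walls [-0.089  -0.0728] [-0.0156  0.0007]
  rear wall [0.6984 0.7138]
  front walls x [0.6129 0.6274] y- [-0.0881 -0.0624] y+ [-0.0249  0.0184]
-0.16 board [[0.5902, -0.112], [0.7188, 0.0366]] wall [[0.615, -0.0826], [0.7137, 0.0078]]
  floor y [-0.0665  0.0096]
  floor xmax 0.6986
  side walls [-0.0825 -0.0662] [-0.009   0.0073]
  rear wall [0.6987 0.7139]
  front walls x [0.6137 0.6277] y- [-0.0819 -0.0562] y+ [-0.0187  0.0247]
-0.17 board [[0.5907, -0.1054], [0.7191, 0.043]] wall [[0.6152, -0.0761], [0.7141, 0.0144]]
  floor y [-0.0599 -0.007 ]
  floor xmax 0.6989
  side walls [-0.076  -0.0596] [-0.0025  0.014 ]
  rear wall [0.6991 0.7142]
  front walls x [0.6141 0.6274] y- [-0.0757 -0.0501] y+ [-0.0126  0.0309]
-0.18 board [[0.5905, -0.0988], [0.7195, 0.0496]] wall [[0.6151, -0.0694], [0.7143, 0.0211]]
  floor y [-0.0535 -0.0004]
  floor xmax 0.6992
  side walls [-0.0695 -0.0529] [0.004  0.0207]
  rear wall [0.6994 0.7145]
  front walls x [0.6142 0.6279] y- [-0.0695 -0.0439] y+ [-0.0064  0.0368]
post top 223 [ 0.59270398 -0.11802045  0.07891264] [ 0.50726649 -0.09410621  0.08281925]
pivot 498 [ 0.59838946 -0.07808022  0.0362513 ] 0.04128151731904289 ((595.42822265625, -81.32389831542969), 26.067974090576172)
```

```bash
python3 - <<'E'
from h import *
plan(.60,.24,.23,2.778)
E
```

```text
t 1.75 pos [ 0.621  -0.1081  0.2494] head 1.417 tilt [-0.0047  0.0087 -1.    ] op 1.001 F [-0.6  0.1  0.1]
tool delta now [ 0.3407 -0.0739  0.0225] yaw -1.361 rows 10
  dx 0.034 dy -0.007 dz 0.002 yaw -0.136
  dx 0.035 dy -0.003 dz 0.002 yaw -0.136
  dx 0.035 dy 0.002 dz 0.002 yaw -0.136
  dx 0.034 dy 0.007 dz 0.002 yaw -0.136
  dx 0.033 dy 0.011 dz 0.002 yaw -0.136
  dx 0.031 dy 0.016 dz 0.002 yaw -0.136
  dx 0.029 dy 0.020 dz 0.002 yaw -0.136
  dx 0.026 dy 0.023 dz 0.002 yaw -0.136
  dx 0.022 dy 0.027 dz 0.002 yaw -0.136
  dx 0.019 dy 0.030 dz 0.002 yaw -0.136
```

Emit:
play_rows(targets=[{"jaw": 0,"dx": 0.034,"dy": -0.007,"dz": 0.001,"yaw": -0.136},{"jaw": 0,"dx": 0.035,"dy": -0.003,"dz": 0.001,"yaw": -0.136},{"jaw": 0,"dx": 0.035,"dy": 0.002,"dz": 0.001,"yaw": -0.136},{"jaw": 0,"dx": 0.034,"dy": 0.007,"dz": 0.001,"yaw": -0.136},{"jaw": 0,"dx": 0.033,"dy": 0.011,"dz": 0.001,"yaw": -0.136}])

```text
clock: 2.25
tool_pos: [0.6098, 0.0509, 0.2436]
eef_rot: [0.5, 0.866, -0.004, -0.001]
contact_force: [-0.1, 0.5, -0.3]
opening: 1.001
```

Emit:
play_rows(targets=[{"jaw": 0,"dx": 0.031,"dy": 0.016,"dz": 0.001,"yaw": -0.136},{"jaw": 0,"dx": 0.029,"dy": 0.02,"dz": 0.001,"yaw": -0.136},{"jaw": 0,"dx": 0.026,"dy": 0.023,"dz": 0.001,"yaw": -0.136},{"jaw": 0,"dx": 0.022,"dy": 0.027,"dz": 0.001,"yaw": -0.136},{"jaw": 0,"dx": 0.019,"dy": 0.03,"dz": 0.001,"yaw": -0.136}])

```text
clock: 2.75
tool_pos: [0.6002, 0.2188, 0.2363]
eef_rot: [0.177, 0.984, -0.008, -0.002]
contact_force: [0.0, 0.2, -0.7]
opening: 1.001
```

```bash
python3 - <<'E'
from h import *
plan(.60,.24,.23,2.778)
E
```

```text
t 2.75 pos [0.6002 0.2188 0.2363] head 2.786 tilt [-0.0057 -0.0143 -0.9999] op 1.001 F [ 0.   0.2 -0.7]
tool delta now [0.0075 0.0199 0.006 ] yaw 0.008 rows 1
  dx 0.008 dy 0.020 dz 0.006 yaw 0.008
```

Emit:
play_rows(targets=[{"jaw": 0,"dx": 0.006,"dy": 0.015,"dz": 0.004,"yaw": 0},{"jaw": 0,"dx": 0,"dy": 0,"dz": 0,"yaw": 0},{"jaw": 0,"dx": 0,"dy": 0,"dz": 0,"yaw": 0},{"jaw": 0,"dx": 0,"dy": 0,"dz": 0,"yaw": 0},{"jaw": 0,"dx": 0,"dy": 0,"dz": 0,"yaw": 0}])

```text
clock: 3.25
tool_pos: [0.6009, 0.2298, 0.2308]
eef_rot: [0.183, 0.983, -0.01, -0.001]
contact_force: [0.6, -0.2, 0.0]
opening: 0.993
```

```bash
python3 - <<'E'
from h import *
plan(.60,.24,.23,2.778)
d,s,T=wsnap('w3')
E
```

```text
t 3.25 pos [0.6009 0.2298 0.2308] head 2.774 tilt [-0.0065 -0.0191 -0.9998] op 0.993 F [ 0.6 -0.2  0. ]
tool delta now [0.0045 0.0092 0.0006] yaw -0.004 rows 1
  dx 0.005 dy 0.009 dz 0.001 yaw -0.004
```

View pics/w3.png

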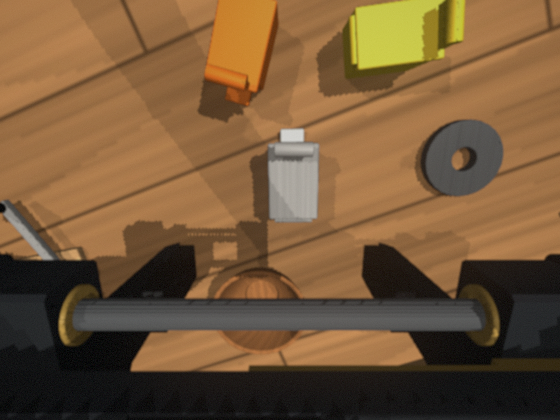

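The metal tin stands at about (293,182), its bar at (294,151) and lug at (292,135) pointing up the image. The yellow and orange ones are well apart from it.

```bash
python3 - <<'E'
from h import *
d=dict(np.load('w3.npz')); W=world(d,d['WT']); z=W[...,2]
hsv=cv2.cvtColor(d['frame'],cv2.COLOR_RGB2HSV).astype(int)
m=np.zeros(z.shape,bool); m[120:235,250:340]=True; m&=hsv[...,1]<80
M=R.from_quat(r.get_state()['eef_rot']).as_matrix(); p=r.get_state()['tool_pos']
print('bench',np.median(z[100:120,180:200]))
for k,lo,hi in [('lug',.004,.016),('lid',.06,.073),('bar',.088,.105)]:
    Q=W[m&(z>lo)&(z<hi)]; rr=cv2.minAreaRect((Q[:,:2]*1000).astype(np.float32)); print(k,len(Q),np.median(Q[:,2]),rr)
    t=(Q-p)@M; print('   tool',np.percentile(t,[1,50,99],axis=0).round(4).tolist())
E
```

```text
bench -0.0006420927771600138
lug 303 0.008977744200978244 ((553.169921875, 259.1990051269531), (27.589143753051758, 14.517304420471191), 71.6275634765625)
   tool [[0.0478, 0.0015, 0.2194], [0.0558, 0.0156, 0.2215], [0.0627, 0.0287, 0.2236]]
lid 3328 0.0661133818575303 ((598.4332275390625, 242.71705627441406), (52.10745620727539, 83.87223052978516), 69.13135528564453)
   tool [[-0.0337, -0.0109, 0.1626], [0.0051, 0.0147, 0.1644], [0.0464, 0.0399, 0.1673]]
bar 588 0.09396719993541655 ((562.38330078125, 256.0322265625), (35.92131423950195, 13.907950401306152), 69.10128784179688)
   tool [[0.0389, -0.0043, 0.1344], [0.046, 0.0131, 0.1365], [0.0526, 0.0313, 0.1418]]
```

```bash
python3 - <<'E'
s=open('h.py').read()
i=s.index("    for i in range(n):\n        a=th"); j=s.index("def wsnap")
s=s[:i]+"""    for i in range(n):
        A=R.from_rotvec([0,0,dth*i/n]).as_matrix()@M
        print('  dx %.4f dy %.4f dz %.4f yaw %.3f'%(*(A.T@(D/n)),-dth/n))
"""+s[j:]
open('h.py','w').write(s)
E
python3 - <<'E'
from h import *
plan(.6072,.2388,.12,2.777)
plan(.6072,.2388,.033,2.777)
E
```

```text
t 3.3 pos [0.601  0.2296 0.2308] head 2.774 tilt [-0.0064 -0.0193 -0.9998] op 0.997 F [ 0.  -0.7  0.2]
tool delta now [-0.0023  0.0131  0.1105] yaw -0.003 rows 3
  dx -0.0008 dy 0.0044 dz 0.0368 yaw -0.001
  dx -0.0008 dy 0.0044 dz 0.0368 yaw -0.001
  dx -0.0008 dy 0.0044 dz 0.0368 yaw -0.001
t 3.3 pos [0.601  0.2296 0.2308] head 2.774 tilt [-0.0064 -0.0193 -0.9998] op 0.997 F [ 0.  -0.7  0.2]
tool delta now [-0.0022  0.0148  0.1975] yaw -0.003 rows 5
  dx -0.0004 dy 0.0030 dz 0.0395 yaw -0.001
  dx -0.0005 dy 0.0030 dz 0.0395 yaw -0.001
  dx -0.0005 dy 0.0030 dz 0.0395 yaw -0.001
  dx -0.0005 dy 0.0030 dz 0.0395 yaw -0.001
  dx -0.0005 dy 0.0030 dz 0.0395 yaw -0.001
```

Emit:
play_rows(targets=[{"jaw": 0,"dx": -0.001,"dy": 0.007,"dz": 0.02,"yaw": 0},{"jaw": 0,"dx": -0.001,"dy": 0.006,"dz": 0.03,"yaw": 0},{"jaw": 0,"dx": 0,"dy": 0,"dz": 0.03,"yaw": 0},{"jaw": 0,"dx": 0,"dy": 0,"dz": 0.02,"yaw": 0},{"jaw": 0,"dx": 0,"dy": 0,"dz": 0,"yaw": 0}])

```text
clock: 3.8
tool_pos: [0.6091, 0.2364, 0.1238]
eef_rot: [0.186, 0.983, -0.011, -0.0]
contact_force: [0.2, -0.3, 0.4]
opening: 1.001
```

```bash
python3 - <<'E'
from h import *
plan(.6072,.2388,.033,2.777)
E
```

```text
t 3.8 pos [0.6091 0.2364 0.1238] head 2.768 tilt [-0.005  -0.0208 -0.9998] op 1.001 F [ 0.2 -0.3  0.4]
tool delta now [0.0029 0.0035 0.0907] yaw -0.009 rows 3
  dx 0.0010 dy 0.0012 dz 0.0302 yaw -0.003
  dx 0.0010 dy 0.0012 dz 0.0302 yaw -0.003
  dx 0.0010 dy 0.0012 dz 0.0302 yaw -0.003
```

Emit:
play_rows(targets=[{"jaw": 0,"dx": 0.001,"dy": 0.002,"dz": 0.025,"yaw": -0.004},{"jaw": 0,"dx": 0.001,"dy": 0.001,"dz": 0.025,"yaw": -0.004},{"jaw": 0,"dx": 0.0,"dy": 0.001,"dz": 0.022,"yaw": 0},{"jaw": 0,"dx": 0,"dy": 0,"dz": 0.013,"yaw": 0},{"jaw": 0,"dx": 0,"dy": 0,"dz": 0,"yaw": 0}])

```text
clock: 4.3
tool_pos: [0.6104, 0.2398, 0.0367]
eef_rot: [0.183, 0.983, -0.009, 0.001]
contact_force: [1.0, -0.3, 0.1]
opening: 0.999
```

```bash
python3 - <<'E'
from h import *
plan(.6072,.2388,.035,2.777)
E
```

```text
t 4.3 pos [0.6104 0.2398 0.0367] head 2.773 tilt [-0.002  -0.0189 -0.9998] op 0.999 F [ 1.  -0.3  0.1]
tool delta now [ 0.0027 -0.002   0.0018] yaw -0.004 rows 1
  dx 0.0027 dy -0.0020 dz 0.0018 yaw -0.004
```

Emit:
play_rows(targets=[{"jaw": 0,"dx": 0.003,"dy": -0.002,"dz": 0.002,"yaw": -0.004},{"jaw": 1,"dx": 0,"dy": 0,"dz": 0,"yaw": 0},{"jaw": 1,"dx": 0,"dy": 0,"dz": 0,"yaw": 0},{"jaw": 1,"dx": 0,"dy": 0,"dz": 0,"yaw": 0},{"jaw": 1,"dx": 0,"dy": 0,"dz": 0,"yaw": 0}], squeeze=40)

```text
clock: 4.8
tool_pos: [0.609, 0.2403, 0.039]
eef_rot: [0.182, 0.983, -0.007, 0.003]
contact_force: [-0.1, -0.5, -0.1]
opening: 0.664
```

Emit:
play_rows(targets=[{"jaw": 1,"dx": 0,"dy": 0,"dz": 0,"yaw": 0},{"jaw": 1,"dx": 0,"dy": 0,"dz": 0,"yaw": 0},{"jaw": 1,"dx": 0,"dy": 0,"dz": 0,"yaw": 0},{"jaw": 1,"dx": 0,"dy": 0,"dz": -0.01,"yaw": 0},{"jaw": 1,"dx": 0,"dy": 0,"dz": -0.02,"yaw": 0}])

```text
clock: 5.3
tool_pos: [0.6062, 0.238, 0.0664]
eef_rot: [0.181, 0.983, -0.011, 0.0]
contact_force: [-0.1, 0.2, -4.8]
opening: 0.582
```

```bash
python3 - <<'E'
from h import *
plan(.6072,.2388,.2,2.777)
d,s,T=wsnap('w4')
E
```

```text
t 5.3 pos [0.6062 0.238  0.0664] head 2.777 tilt [-0.0033 -0.0211 -0.9998] op 0.582 F [-0.1  0.2 -4.8]
tool delta now [-0.0012 -0.0017 -0.1336] yaw -0.0 rows 3
  dx -0.0004 dy -0.0006 dz -0.0445 yaw -0.000
  dx -0.0004 dy -0.0006 dz -0.0445 yaw -0.000
  dx -0.0004 dy -0.0006 dz -0.0445 yaw -0.000
```

View pics/w4.png

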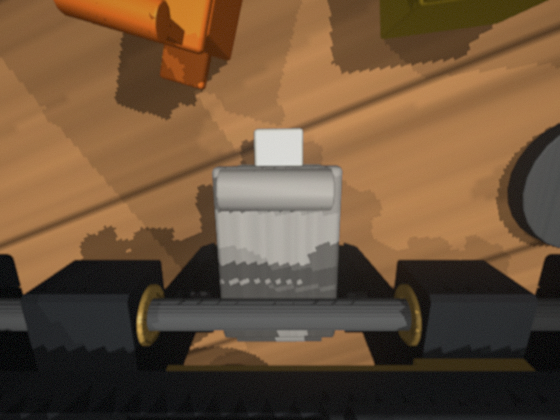

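Gripped: opening is 51 mm and the load about 4.8 N. The image shows the bar at (278,190) and the lug at (279,147), straight ahead of the fingers. I measure the tin in the tool frame.

```bash
cat >> h.py <<'E'
def tintool(d):
    W=world(d,d['T_tool_cam']); hsv=cv2.cvtColor(d['frame'],cv2.COLOR_RGB2HSV).astype(int)
    m=np.zeros(W.shape[:2],bool); m[110:240,200:360]=True; m&=hsv[...,1]<60
    z=W[...,2]; print('zhist',np.histogram(z[m],bins=np.arange(-.07,.06,.005)))
    for k,lo,hi in [('lug',.022,.036),('lid',-.035,-.02),('bar',-.065,-.045)]:
        Q=W[m&(z>lo)&(z<hi)]
        if len(Q)<10: continue
        print(k,len(Q),np.percentile(Q,[1,50,99],axis=0).round(4).tolist(),cv2.minAreaRect((Q[:,:2]*1000).astype(np.float32)))
E
python3 - <<'E'
from h import *
tintool(dict(np.load('w4.npz')))
E
```

```text
zhist (array([   0,    0, 2600, 2221,  112,    0,    0,    0, 4294,  111,    0,
          0,    0,    0,    0,    0,    0,    0,    0, 1113,  647,    2,
          0,    0,    0]), array([-7.00000000e-02, -6.50000000e-02, -6.00000000e-02, -5.50000000e-02,
       -5.00000000e-02, -4.50000000e-02, -4.00000000e-02, -3.50000000e-02,
       -3.00000000e-02, -2.50000000e-02, -2.00000000e-02, -1.50000000e-02,
       -1.00000000e-02, -5.00000000e-03,  5.55111512e-17,  5.00000000e-03,
        1.00000000e-02,  1.50000000e-02,  2.00000000e-02,  2.50000000e-02,
        3.00000000e-02,  3.50000000e-02,  4.00000000e-02,  4.50000000e-02,
        5.00000000e-02,  5.50000000e-02]))
lug 1761 [[0.0461, -0.0142, 0.0282], [0.0563, -0.0005, 0.0297], [0.0657, 0.0132, 0.0318]] ((55.68747329711914, -4.079534530639648), (36.57568359375, 20.961278915405273), 89.40369415283203)
lid 4405 [[0.0225, -0.0261, -0.0285], [0.0302, 0.0009, -0.027], [0.053, 0.0247, -0.0236]] ((37.564239501953125, -0.7686767578125), (51.89574432373047, 31.222299575805664), 89.67820739746094)
bar 4933 [[0.0428, -0.0187, -0.0572], [0.0503, -0.0012, -0.0551], [0.0556, 0.0161, -0.0493]] ((49.012332916259766, -1.3107147216796875), (36.1377067565918, 13.644429206848145), 89.87299346923828)
```

```bash
python3 - <<'E'
from h import *
plan(.6062,.238,.18,2.777)
plan(.735,-.155,.21,2.972)
E
```

```text
t 5.35 pos [0.6081 0.2395 0.0704] head 2.777 tilt [ 0.0016 -0.018  -0.9998] op 0.588 F [ 0.5 -0.3 -2.8]
tool delta now [ 0.0003 -0.0039 -0.1095] yaw -0.0 rows 3
  dx 0.0001 dy -0.0013 dz -0.0365 yaw -0.000
  dx 0.0001 dy -0.0013 dz -0.0365 yaw -0.000
  dx 0.0001 dy -0.0013 dz -0.0365 yaw -0.000
t 5.35 pos [0.6081 0.2395 0.0704] head 2.777 tilt [ 0.0016 -0.018  -0.9998] op 0.588 F [ 0.5 -0.3 -2.8]
tool delta now [-0.2605 -0.3254 -0.1322] yaw -0.195 rows 10
  dx -0.0261 dy -0.0325 dz -0.0132 yaw -0.020
  dx -0.0254 dy -0.0330 dz -0.0132 yaw -0.020
  dx -0.0248 dy -0.0335 dz -0.0132 yaw -0.020
  dx -0.0241 dy -0.0340 dz -0.0132 yaw -0.020
  dx -0.0234 dy -0.0345 dz -0.0132 yaw -0.020
  dx -0.0228 dy -0.0349 dz -0.0132 yaw -0.020
  dx -0.0221 dy -0.0354 dz -0.0132 yaw -0.020
  dx -0.0214 dy -0.0358 dz -0.0132 yaw -0.020
  dx -0.0207 dy -0.0362 dz -0.0132 yaw -0.020
  dx -0.0200 dy -0.0366 dz -0.0132 yaw -0.020
```

Emit:
play_rows(targets=[{"jaw": 1,"dx": 0,"dy": 0,"dz": -0.04,"yaw": 0},{"jaw": 1,"dx": 0,"dy": -0.001,"dz": -0.04,"yaw": 0},{"jaw": 1,"dx": -0.01,"dy": -0.012,"dz": -0.035,"yaw": 0},{"jaw": 1,"dx": -0.025,"dy": -0.034,"dz": -0.006,"yaw": -0.02},{"jaw": 1,"dx": -0.025,"dy": -0.034,"dz": -0.003,"yaw": -0.02}])

```text
clock: 5.85
tool_pos: [0.6323, 0.1529, 0.2]
eef_rot: [0.153, 0.988, -0.006, -0.0]
contact_force: [0.8, -0.9, -5.0]
opening: 0.588
```

Emit:
play_rows(targets=[{"jaw": 1,"dx": -0.025,"dy": -0.035,"dz": -0.002,"yaw": -0.02},{"jaw": 1,"dx": -0.025,"dy": -0.035,"dz": -0.002,"yaw": -0.02},{"jaw": 1,"dx": -0.024,"dy": -0.036,"dz": -0.002,"yaw": -0.02},{"jaw": 1,"dx": -0.023,"dy": -0.036,"dz": -0.002,"yaw": -0.02},{"jaw": 1,"dx": -0.022,"dy": -0.036,"dz": -0.002,"yaw": -0.02}])

```text
clock: 6.35
tool_pos: [0.7009, -0.0575, 0.2123]
eef_rot: [0.099, 0.995, -0.006, -0.001]
contact_force: [0.9, 0.2, -5.4]
opening: 0.588
```

```bash
python3 - <<'E'
from h import *
plan(.735,-.155,.21,2.972)
E
```

```text
t 6.35 pos [ 0.7009 -0.0575  0.2123] head 2.943 tilt [-0.0037 -0.0117 -0.9999] op 0.588 F [ 0.9  0.2 -5.4]
tool delta now [-0.0526 -0.0888  0.0033] yaw -0.029 rows 3
  dx -0.0175 dy -0.0296 dz 0.0011 yaw -0.010
  dx -0.0173 dy -0.0298 dz 0.0011 yaw -0.010
  dx -0.0170 dy -0.0299 dz 0.0011 yaw -0.010
```

Emit:
play_rows(targets=[{"jaw": 1,"dx": -0.017,"dy": -0.03,"dz": 0,"yaw": -0.01},{"jaw": 1,"dx": -0.015,"dy": -0.028,"dz": 0,"yaw": -0.01},{"jaw": 1,"dx": -0.01,"dy": -0.018,"dz": 0,"yaw": 0},{"jaw": 1,"dx": 0,"dy": 0,"dz": 0,"yaw": 0},{"jaw": 1,"dx": 0,"dy": 0,"dz": 0,"yaw": 0}])

```text
clock: 6.85
tool_pos: [0.7268, -0.1564, 0.2085]
eef_rot: [0.095, 0.995, -0.01, -0.003]
contact_force: [-0.1, 0.8, -5.9]
opening: 0.589
```

```bash
python3 - <<'E'
from h import *
plan(.735,-.155,.21,2.972)
d,s,T=wsnap('w5'); tintool(d)
E
```

```text
t 6.85 pos [ 0.7268 -0.1564  0.2085] head 2.95 tilt [-0.0088 -0.0189 -0.9998] op 0.589 F [-0.1  0.8 -5.9]
tool delta now [-0.0077  0.0029 -0.0016] yaw -0.022 rows 1
  dx -0.0077 dy 0.0029 dz -0.0016 yaw -0.022
zhist (array([   0,    0, 2488, 2306,  126,    0,    0,    0, 4286,  119,    0,
          0,    0,    0,    0,    0,    0,    0,    0, 1064,  689,    1,
          0,    0,    0]), array([-7.00000000e-02, -6.50000000e-02, -6.00000000e-02, -5.50000000e-02,
       -5.00000000e-02, -4.50000000e-02, -4.00000000e-02, -3.50000000e-02,
       -3.00000000e-02, -2.50000000e-02, -2.00000000e-02, -1.50000000e-02,
       -1.00000000e-02, -5.00000000e-03,  5.55111512e-17,  5.00000000e-03,
        1.00000000e-02,  1.50000000e-02,  2.00000000e-02,  2.50000000e-02,
        3.00000000e-02,  3.50000000e-02,  4.00000000e-02,  4.50000000e-02,
        5.00000000e-02,  5.50000000e-02]))
lug 1753 [[0.0461, -0.0143, 0.0283], [0.0563, -0.0006, 0.0298], [0.0658, 0.0131, 0.0317]] ((55.80757141113281, -1.112091064453125), (44.03124237060547, 20.810848236083984), 89.44013214111328)
lid 4405 [[0.0224, -0.0262, -0.0284], [0.0303, 0.0007, -0.0269], [0.053, 0.0245, -0.0233]] ((37.44681930541992, -0.8703994750976562), (52.0846061706543, 31.353837966918945), 89.45503234863281)
bar 4920 [[0.0428, -0.0187, -0.0571], [0.0503, -0.0013, -0.055], [0.0556, 0.0161, -0.0493]] ((49.09031295776367, -1.2162437438964844), (35.993770599365234, 13.578263282775879), 89.7639389038086)
```

View pics/w5.png

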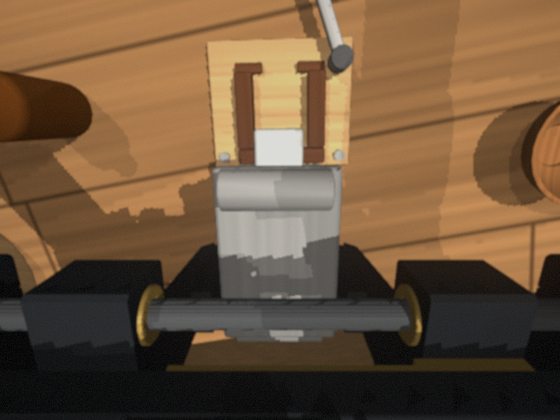

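The view shows the holder beyond the held tin: front walls at (248,68) and (311,66) with the notch between, side walls at x≈245 and 316, and the tin with its lug at (279,147). I measure both in the same picture.

```bash
python3 - <<'E'
from h import *
d=dict(np.load('w5.npz')); W=world(d,d['WT']); z=W[...,2]
hsv=cv2.cvtColor(d['frame'],cv2.COLOR_RGB2HSV).astype(int)
m=np.zeros(z.shape,bool); m[30:170,195:362]=True
m1=(m&(z>.006)&(z<.018)).astype(np.uint8); m1=cv2.morphologyEx(m1,cv2.MORPH_OPEN,np.ones((3,3)))
n,l,st,c=cv2.connectedComponentsWithStats(m1); B=W[(m1>0)]
print('bench',np.median(z[200:230,380:400]))
wall=m&(hsv[...,2]<120)&(hsv[...,1]>90)&(z>.015)&(z<.034); Q=W[wall]
for a in (-.16,-.17,-.18):
    C=np.array([[np.cos(a),np.sin(a)],[-np.sin(a),np.cos(a)]])
    b=B[:,:2]@C.T; q=Q[:,:2]@C.T
    print(a,'board',np.percentile(b,[.5,99.5],axis=0).round(4).tolist())
    top=q[Q[:,2]>.026]
    for x0,x1 in((.635,.655),(.655,.675),(.675,.69)):
        L=top[(top[:,0]>x0)&(top[:,0]<x1)];yc=-.031+(a+.17)*-.66
        print('  side walls',x0,np.percentile(L[L[:,1]<yc,1],[2,98]).round(4),np.percentile(L[L[:,1]>yc,1],[2,98]).round(4))
    f=q[(Q[:,2]<.023)&(q[:,0]<.626)]
    print('  front x',np.percentile(f[:,0],[2,98]).round(4),'y-',np.percentile(f[f[:,1]<yc,1],[2,98]).round(4),'y+',np.percentile(f[f[:,1]>yc,1],[2,98]).round(4), 'all walls x',np.percentile(q[:,0],[.5,99.5]).round(4))
    # tin features same frame
    t=np.zeros(z.shape,bool); t[110:240,200:360]=True; t&=hsv[...,1]<60
    zt=world(d,d['T_tool_cam'])[...,2]
    for k,lo,hi in [('lug',.022,.036),('bar',-.065,-.045)]:
        P=W[t&(zt>lo)&(zt<hi)]; 
        if k=='lug': P=P[(P[:,:2]@C.T)[:,0]<.68]
        p=P[:,:2]@C.T; print('  ',k,np.percentile(p,[1,50,99],axis=0).round(4).tolist(), np.median(P[:,2]).round(4))
M=d['WT'];s=r.get_state()
E
```

```text
bench -0.000857978341507859
-0.16 board [[0.5901, -0.1132], [0.7174, 0.0352]]
  side walls 0.635 [-0.0841 -0.0672] [-0.0102  0.0059]
  side walls 0.655 [-0.0842 -0.0673] [-0.011   0.0051]
  side walls 0.675 [-0.0841 -0.068 ] [-0.0111  0.0052]
  front x [0.6136 0.6225] y- [-0.0827 -0.0579] y+ [-0.0204  0.0188] all walls x [0.6132 0.7135]
   lug [[0.6762, -0.0514], [0.6781, -0.0384], [0.68, -0.0244]] 0.179
   bar [[0.6869, -0.0547], [0.6925, -0.0374], [0.6999, -0.0199]] 0.2638
-0.17 board [[0.5904, -0.1066], [0.7179, 0.0418]]
  side walls 0.635 [-0.0777 -0.0607] [-0.0037  0.0123]
  side walls 0.655 [-0.0775 -0.0606] [-0.0044  0.0118]
  side walls 0.675 [-0.0774 -0.0612] [-0.0043  0.0121]
  front x [0.6136 0.6229] y- [-0.0765 -0.0517] y+ [-0.0142  0.025 ] all walls x [0.6131 0.7142]
   lug [[0.6765, -0.0446], [0.6783, -0.0311], [0.68, -0.0176]] 0.179
   bar [[0.6874, -0.0478], [0.6928, -0.0304], [0.7003, -0.0129]] 0.2638
-0.18 board [[0.5907, -0.1001], [0.7179, 0.0484]]
  side walls 0.635 [-0.0712 -0.0542] [0.0027 0.0188]
  side walls 0.655 [-0.0709 -0.0538] [0.0023 0.0184]
  side walls 0.675 [-0.0705 -0.054 ] [0.0026 0.0189]
  front x [0.6134 0.6234] y- [-0.0703 -0.0455] y+ [-0.008   0.0312] all walls x [0.6129 0.7145]
   lug [[0.6767, -0.0378], [0.6784, -0.0243], [0.68, -0.0109]] 0.179
   bar [[0.6877, -0.0408], [0.6931, -0.0235], [0.7005, -0.006]] 0.2638
```

```bash
python3 - <<'E'
from h import *
plan(.6553,-.1440,.105,2.971)
E
```

```text
t 6.9 pos [ 0.7267 -0.1569  0.2085] head 2.951 tilt [-0.009  -0.02   -0.9998] op 0.587 F [-0.8 -0.7 -5.3]
tool delta now [0.072  0.0013 0.1038] yaw -0.02 rows 3
  dx 0.0240 dy 0.0004 dz 0.0346 yaw -0.007
  dx 0.0240 dy 0.0006 dz 0.0346 yaw -0.007
  dx 0.0240 dy 0.0008 dz 0.0346 yaw -0.007
```

Emit:
play_rows(targets=[{"jaw": 1,"dx": 0.03,"dy": 0,"dz": 0.01,"yaw": -0.01},{"jaw": 1,"dx": 0.03,"dy": 0.001,"dz": 0.03,"yaw": -0.01},{"jaw": 1,"dx": 0.012,"dy": 0.001,"dz": 0.035,"yaw": 0},{"jaw": 1,"dx": 0,"dy": 0,"dz": 0.02,"yaw": 0},{"jaw": 1,"dx": 0,"dy": 0,"dz": 0,"yaw": 0}])

```text
clock: 7.4
tool_pos: [0.6524, -0.1329, 0.113]
eef_rot: [0.079, 0.997, -0.007, -0.003]
contact_force: [-0.2, -0.2, -5.4]
opening: 0.587
```

```bash
python3 - <<'E'
from h import *
plan(.6553,-.1440,.095,2.971,1)
E
```

```text
t 7.4 pos [ 0.6524 -0.1329  0.113 ] head 2.983 tilt [-0.0067 -0.0145 -0.9999] op 0.587 F [-0.2 -0.2 -5.4]
tool delta now [-0.0047 -0.0102  0.0181] yaw 0.012 rows 1
  dx -0.0047 dy -0.0102 dz 0.0181 yaw 0.012
```

Emit:
play_rows(targets=[{"jaw": 1,"dx": -0.003,"dy": -0.006,"dz": 0.004,"yaw": 0.01},{"jaw": 1,"dx": -0.002,"dy": -0.004,"dz": 0.004,"yaw": 0},{"jaw": 1,"dx": 0,"dy": 0,"dz": 0,"yaw": 0},{"jaw": 1,"dx": 0,"dy": 0,"dz": 0,"yaw": 0},{"jaw": 1,"dx": 0,"dy": 0,"dz": 0,"yaw": 0}])

```text
clock: 7.9
tool_pos: [0.6598, -0.142, 0.1092]
eef_rot: [0.084, 0.996, -0.007, 0.001]
contact_force: [-1.2, 0.1, -5.0]
opening: 0.588
```

```bash
python3 - <<'E'
from h import *
plan(.6553,-.1440,.085,2.971,1)
E
```

```text
t 7.9 pos [ 0.6598 -0.142   0.1092] head 2.974 tilt [ 0.0011 -0.0132 -0.9999] op 0.588 F [-1.2  0.1 -5. ]
tool delta now [ 0.0042 -0.0024  0.0242] yaw 0.003 rows 1
  dx 0.0042 dy -0.0024 dz 0.0242 yaw 0.003
```

Emit:
play_rows(targets=[{"jaw": 1,"dx": 0.003,"dy": -0.002,"dz": 0.01,"yaw": 0.002},{"jaw": 1,"dx": 0.001,"dy": 0,"dz": 0.01,"yaw": 0},{"jaw": 1,"dx": 0,"dy": 0,"dz": 0.002,"yaw": 0},{"jaw": 1,"dx": 0,"dy": 0,"dz": 0,"yaw": 0},{"jaw": 1,"dx": 0,"dy": 0,"dz": 0,"yaw": 0}])

```text
clock: 8.4
tool_pos: [0.6551, -0.1436, 0.0854]
eef_rot: [0.085, 0.996, -0.007, 0.001]
contact_force: [-0.5, -0.2, -5.3]
opening: 0.59
```

```bash
python3 - <<'E'
from h import *
plan(.6553,-.1440,.065,2.971,1)
d,s,T=wsnap('w6')
s=r.get_state(); M=R.from_quat(s['eef_rot']).as_matrix()
print('tin underside',(np.array(s['tool_pos'])+M@[.009,0,.039]).round(4), 'want .6461 -.1432')
E
```

```text
t 8.4 pos [ 0.6551 -0.1436  0.0854] head 2.971 tilt [ 0.0011 -0.0132 -0.9999] op 0.59 F [-0.5 -0.2 -5.3]
tool delta now [-0.0002 -0.0001  0.0204] yaw 0.0 rows 1
  dx -0.0002 dy -0.0001 dz 0.0204 yaw 0.000
tin underside [ 0.6463 -0.1426  0.0465] want .6461 -.1432
```

View pics/w6.png

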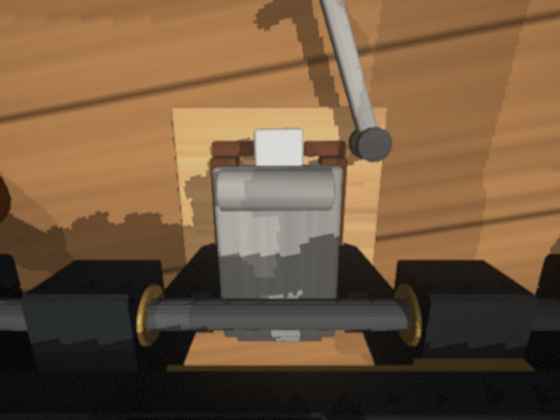

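```bash
python3 - <<'E'
from h import *
d=dict(np.load('w6.npz'))
save('w6c',cv2.resize(d['frame'][95:240,160:400],None,fx=3.3,fy=3.3,interpolation=cv2.INTER_CUBIC))
W=world(d,d['WT']); z=W[...,2]; hsv=cv2.cvtColor(d['frame'],cv2.COLOR_RGB2HSV).astype(int)
a=-.171;C=np.array([[np.cos(a),np.sin(a)],[-np.sin(a),np.cos(a)]])
g=lambda P:P[:,:2]@C.T
row=slice(140,160); m=np.zeros(z.shape,bool); m[136:160,200:352]=True
f=m&(z>.015)&(z<.025)&(hsv[...,1]>60); q=g(W[f]); yc=np.median(g(W[m&(hsv[...,1]<60)&(z>.05)])[:,1]); print('lug yc',yc)
print('front walls y',np.percentile(q[q[:,1]<yc,1],[1,99]),np.percentile(q[q[:,1]>yc,1],[1,99]),'x',np.percentile(q[:,0],[1,99]))
b=np.zeros(z.shape,bool); b[100:250,165:395]=True; b&=(z>.006)&(z<.017)&(hsv[...,1]>60)
b=cv2.morphologyEx(b.astype(np.uint8),cv2.MORPH_OPEN,np.ones((3,3)))>0; q=g(W[b]); print('board',np.percentile(q,[.5,99.5],axis=0))
m=np.zeros(z.shape,bool); m[110:240,200:360]=True; m&=hsv[...,1]<60
for k,lo,hi in [('lug',.045,.062),('lid',.095,.12),('bar',.13,.16)]:
    P=W[m&(z>lo)&(z<hi)]; 
    if k=='lug': P=P[g(P)[:,0]<.64]
    p=g(P); print(k,len(p),np.percentile(p,[1,50,99],axis=0).round(4).tolist(),np.median(P[:,2]))
E
```

```text
lug yc -0.031154613454228857
front walls y [-0.07712132 -0.04976506] [-0.01370303  0.01780594] x [0.6131033  0.62360309]
board [[ 0.59011901 -0.10588598]
 [ 0.69513051  0.04243809]]
lug 1747 [[0.6043, -0.0448], [0.6141, -0.0311], [0.624, -0.0173]] 0.055499896075554306
lid 4450 [[0.6169, -0.0561], [0.6396, -0.0294], [0.6475, -0.0052]] 0.11232239920411347
bar 4931 [[0.6141, -0.0481], [0.6195, -0.0308], [0.627, -0.0133]] 0.1403430391810978
```

View pics/w6c.png

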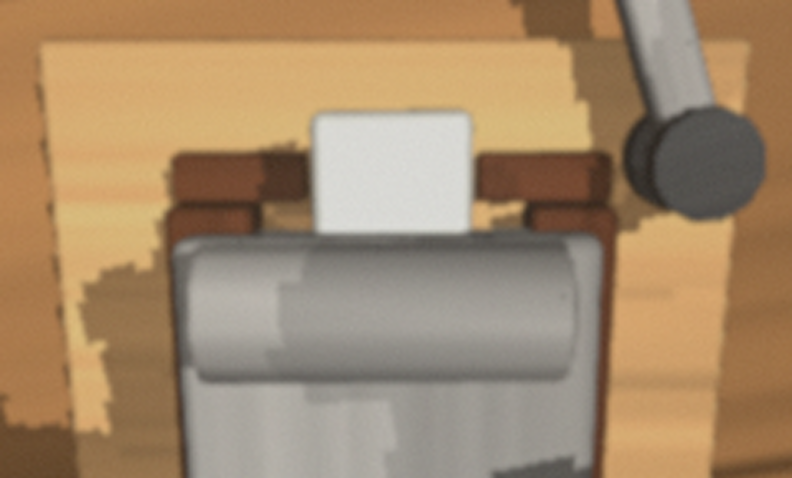

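In this picture the lug is centred in the notch to 0.6 mm and its length position is within 0.3 mm, so I lower.

Emit:
play_rows(targets=[{"jaw": 1,"dx": 0,"dy": 0,"dz": 0.008,"yaw": 0},{"jaw": 1,"dx": 0,"dy": 0,"dz": 0.006,"yaw": 0},{"jaw": 1,"dx": 0,"dy": 0,"dz": 0.002,"yaw": 0},{"jaw": 1,"dx": 0,"dy": 0,"dz": 0,"yaw": 0},{"jaw": 1,"dx": 0,"dy": 0,"dz": 0,"yaw": 0}])

```text
clock: 8.95
tool_pos: [0.6556, -0.1437, 0.0682]
eef_rot: [0.085, 0.996, -0.006, 0.001]
contact_force: [0.4, 0.2, -5.6]
opening: 0.585
```

```bash
cat >> h.py <<'E'
def tin():
    s=r.get_state(); M=R.from_quat(s['eef_rot']).as_matrix()
    print('tin underside',(np.array(s['tool_pos'])+M@[.009,0,.039]).round(4), 'want .6461 -.1432 .012', 'F',np.round(s['contact_force'],1),'t',s['clock'])
    e=np.array([.6461,-.1432,.012])-(np.array(s['tool_pos'])+M@[.009,0,.039]); print('tool delta',(M.T@e).round(4), 'head',np.arctan2(M[1,0],M[0,0]),'tilt',M[:2,2])
E
python3 -c "
from h import *
tin()"
```

```text
tin underside [ 0.6468 -0.1427  0.0292] want .6461 -.1432 .012 F [ 0.4  0.2 -5.6] t 8.95
tool delta [ 0.0006 -0.0004  0.0172] head 2.9714788823968314 tilt [ 0.00186946 -0.01301813]
```

Emit:
play_rows(targets=[{"jaw": 1,"dx": 0.0005,"dy": 0,"dz": 0.005,"yaw": 0},{"jaw": 1,"dx": 0,"dy": 0,"dz": 0.005,"yaw": 0},{"jaw": 1,"dx": 0,"dy": 0,"dz": 0.002,"yaw": 0},{"jaw": 1,"dx": 0,"dy": 0,"dz": 0,"yaw": 0},{"jaw": 1,"dx": 0,"dy": 0,"dz": 0,"yaw": 0}])

```text
clock: 9.45
tool_pos: [0.6553, -0.1438, 0.0554]
eef_rot: [0.085, 0.996, -0.006, 0.002]
contact_force: [0.6, -0.0, -5.8]
opening: 0.588
```

```bash
python3 -c "
from h import *
tin()"
```

```text
tin underside [ 0.6465 -0.1427  0.0163] want .6461 -.1432 .012 F [ 0.6 -0.  -5.8] t 9.45
tool delta [ 0.0004 -0.0005  0.0043] head 2.97142960472379 tilt [ 0.00238315 -0.01298708]
```

Emit:
play_rows(targets=[{"jaw": 1,"dx": 0,"dy": 0,"dz": 0.002,"yaw": 0},{"jaw": 1,"dx": 0,"dy": 0,"dz": 0.002,"yaw": 0},{"jaw": 1,"dx": 0,"dy": 0,"dz": 0.002,"yaw": 0},{"jaw": 1,"dx": 0,"dy": 0,"dz": 0,"yaw": 0},{"jaw": 1,"dx": 0,"dy": 0,"dz": 0,"yaw": 0}])

```text
clock: 9.95
tool_pos: [0.6561, -0.1438, 0.052]
eef_rot: [0.085, 0.996, -0.007, 0.003]
contact_force: [-0.5, -0.8, -6.0]
opening: 0.59
```

```bash
python3 -c "
from h import *
tin()"
```

```text
tin underside [ 0.6475 -0.1428  0.013 ] want .6461 -.1432 .012 F [-0.5 -0.8 -6. ] t 9.95
tool delta [ 0.0013 -0.0006  0.001 ] head 2.9710187399681285 tilt [ 0.0045502 -0.0137876]
```

Emit:
play_rows(targets=[{"jaw": 1,"dx": 0.001,"dy": 0,"dz": 0.002,"yaw": 0},{"jaw": 1,"dx": 0,"dy": 0,"dz": 0.002,"yaw": 0},{"jaw": 1,"dx": 0,"dy": 0,"dz": 0,"yaw": 0},{"jaw": 0.3,"dx": 0,"dy": 0,"dz": 0,"yaw": 0},{"jaw": 0.3,"dx": 0,"dy": 0,"dz": 0,"yaw": 0}])

```text
clock: 10.45
tool_pos: [0.6575, -0.1435, 0.0525]
eef_rot: [0.086, 0.996, -0.007, 0.006]
contact_force: [1.0, -0.8, -0.2]
opening: 0.697
```

```bash
python3 -c "
from h import *
tin()"
```

```text
tin underside [ 0.6491 -0.1425  0.0134] want .6461 -.1432 .012 F [ 1.  -0.8 -0.2] t 10.45
tool delta [ 0.0028 -0.0012  0.0014] head 2.9702115356337373 tilt [ 0.01011107 -0.01479397]
```

Emit:
play_rows(targets=[{"jaw": 0.2,"dx": 0,"dy": 0.001,"dz": 0,"yaw": 0},{"jaw": 0.2,"dx": 0,"dy": 0,"dz": -0.015,"yaw": 0},{"jaw": 0.2,"dx": 0,"dy": 0,"dz": -0.03,"yaw": 0},{"jaw": 0.2,"dx": 0,"dy": 0,"dz": -0.045,"yaw": 0},{"jaw": 0.2,"dx": 0,"dy": 0,"dz": -0.045,"yaw": 0}])

```text
clock: 10.95
tool_pos: [0.6534, -0.14, 0.1876]
eef_rot: [0.085, 0.996, -0.006, 0.0]
contact_force: [0.3, 0.2, -0.1]
opening: 0.801
```

```bash
python3 - <<'E'
from h import *
tin()
d,s,T=wsnap('w7')
E
```

```text
tin underside [ 0.6445 -0.139   0.1486] want .6461 -.1432 .012 F [ 0.3  0.2 -0.1] t 10.95
tool delta [-0.002  -0.0021  0.1366] head 2.9717106847177126 tilt [-0.0002687  -0.01295388]
```

View pics/w7.png

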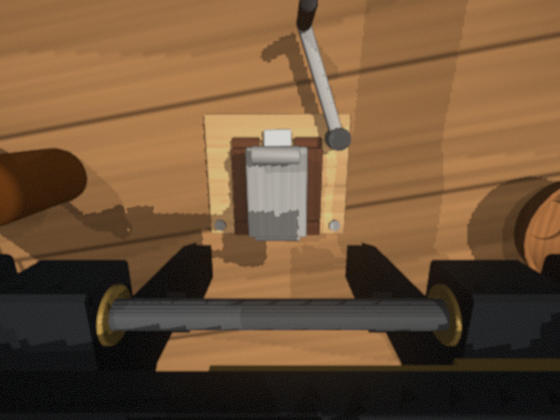

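```bash
python3 - <<'E'
from h import *
d=dict(np.load('w7.npz'))
save('w7c',cv2.resize(d['frame'][0:250,190:370],None,fx=2.4,fy=2.4,interpolation=cv2.INTER_CUBIC))
W=world(d,d['WT']); z=W[...,2]; hsv=cv2.cvtColor(d['frame'],cv2.COLOR_RGB2HSV).astype(int)
a=-.171;C=np.array([[np.cos(a),np.sin(a)],[-np.sin(a),np.cos(a)]])
g=lambda P:P[:,:2]@C.T-np.array([.661,-.0318])
m=np.zeros(z.shape,bool); m[120:245,235:330]=True; m&=hsv[...,1]<60
print(np.histogram(z[m],bins=np.arange(0,.12,.006)))
for k,lo,hi in [('lug',.015,.03),('lid',.07,.085),('bar',.095,.115)]:
    P=W[m&(z>lo)&(z<hi)]; p=g(P); print(k,len(p),np.percentile(p,[1,50,99],axis=0).round(4).tolist(),np.median(P[:,2]), cv2.minAreaRect((P[:,:2]*1000).astype(np.float32))[1:])
P=W[m&(z>.072)&(z<.083)]; A=np.c_[g(P),np.ones(len(P))]; print('lid plane',np.linalg.lstsq(A,P[:,2],rcond=None)[0])
pm=np.zeros(z.shape,bool); pm[0:40,290:330]=True; pm&=(hsv[...,2]<80)&(z>.04)
P=W[pm];print('post',len(P),P[P[:,2]>.075].mean(0),P[:,2].max())
pv=np.zeros(z.shape,bool); pv[120:155,322:355]=True; pv&=(z>.033)&(z<.06); P=W[pv]; print('pivot cap',g(P).mean(0),P.mean(0))
E
```

```text
(array([   0,   11,    1,  446,   71,   31,   19,    0,    0,    0,    0,
          0, 2047, 2617,    0,    0,   39,  835,   19]), array([0.   , 0.006, 0.012, 0.018, 0.024, 0.03 , 0.036, 0.042, 0.048,
       0.054, 0.06 , 0.066, 0.072, 0.078, 0.084, 0.09 , 0.096, 0.102,
       0.108, 0.114]))
lug 517 [[-0.0556, -0.0308], [-0.0469, 0.0028], [0.0467, 0.0514]] 0.02132296165552472 ((73.3146743774414, 108.26266479492188), 67.265625)
lid 4664 [[-0.0397, -0.0241], [0.0016, 0.0018], [0.0397, 0.0266]] 0.07810422057627373 ((52.09234619140625, 84.7008285522461), 80.75121307373047)
bar 893 [[-0.0459, -0.0169], [-0.0398, 0.0009], [-0.0326, 0.0186]] 0.10593652047193391 ((35.84590148925781, 13.517271041870117), 80.3714828491211)
lid plane [-0.00504334 -0.00082083  0.07806751]
post 462 [ 0.50974057 -0.0960772   0.08314922] 0.3327827637465288
pivot cap [-0.0490003  0.0591203] [ 0.60772278 -0.07722083  0.03853112]
```

View pics/w7c.png

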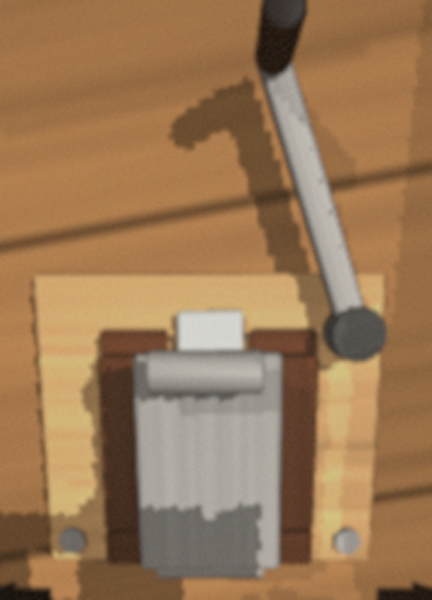

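The tin is seated: lid at 78 mm and bar top at 106 mm above the bench (79 and 108 expected), the lid level, the lug in the notch. Next comes the lever post, at about (0.508, -0.095).

```bash
python3 - <<'E'
from h import *
plan(.508,-.095,.16,1.40,12)
E
```

```text
t 11.0 pos [ 0.6578 -0.1389  0.1964] head 2.971 tilt [ 0.0128 -0.0127 -0.9998] op 0.804 F [2.1 0.8 4.9]
tool delta now [0.1556 0.0182 0.0339] yaw 1.571 rows 12
  dx 0.0130 dy 0.0015 dz 0.0028 yaw 0.131
  dx 0.0131 dy -0.0002 dz 0.0028 yaw 0.131
  dx 0.0129 dy -0.0019 dz 0.0029 yaw 0.131
  dx 0.0126 dy -0.0035 dz 0.0029 yaw 0.131
  dx 0.0120 dy -0.0051 dz 0.0029 yaw 0.131
  dx 0.0112 dy -0.0067 dz 0.0029 yaw 0.131
  dx 0.0102 dy -0.0081 dz 0.0030 yaw 0.131
  dx 0.0091 dy -0.0093 dz 0.0030 yaw 0.131
  dx 0.0078 dy -0.0104 dz 0.0030 yaw 0.131
  dx 0.0064 dy -0.0113 dz 0.0031 yaw 0.131
  dx 0.0048 dy -0.0121 dz 0.0031 yaw 0.131
  dx 0.0032 dy -0.0126 dz 0.0031 yaw 0.131
```

Emit:
play_rows(targets=[{"jaw": 0.4,"dx": 0.013,"dy": 0.001,"dz": 0.002,"yaw": 0.135},{"jaw": 0.4,"dx": 0.013,"dy": 0,"dz": 0.002,"yaw": 0.135},{"jaw": 0.4,"dx": 0.013,"dy": -0.002,"dz": 0.002,"yaw": 0.135},{"jaw": 0.4,"dx": 0.013,"dy": -0.003,"dz": 0.002,"yaw": 0.135},{"jaw": 0.4,"dx": 0.012,"dy": -0.005,"dz": 0.002,"yaw": 0.135}])

```text
clock: 11.5
tool_pos: [0.5998, -0.1169, 0.1952]
eef_rot: [0.423, 0.906, 0.002, 0.017]
contact_force: [0.0, -0.3, -0.8]
opening: 0.602
```

Emit:
play_rows(targets=[{"jaw": 0.4,"dx": 0.011,"dy": -0.007,"dz": 0.002,"yaw": 0.135},{"jaw": 0.4,"dx": 0.01,"dy": -0.008,"dz": 0.002,"yaw": 0.135},{"jaw": 0.4,"dx": 0.009,"dy": -0.009,"dz": 0.002,"yaw": 0.135},{"jaw": 0.4,"dx": 0.008,"dy": -0.01,"dz": 0.002,"yaw": 0.13},{"jaw": 0.4,"dx": 0.006,"dy": -0.011,"dz": 0.002,"yaw": 0.13}])

```text
clock: 12.0
tool_pos: [0.5399, -0.0919, 0.188]
eef_rot: [0.705, 0.709, 0.011, 0.018]
contact_force: [-0.7, 0.6, 0.0]
opening: 0.6
```

```bash
python3 - <<'E'
from h import *
plan(.508,-.095,.15,1.40)
E
```

```text
t 12.0 pos [ 0.5399 -0.0919  0.188 ] head 1.577 tilt [ 0.0411 -0.0092 -0.9991] op 0.6 F [-0.7  0.6  0. ]
tool delta now [-0.0025 -0.0335  0.0366] yaw 0.177 rows 2
  dx -0.0013 dy -0.0167 dz 0.0183 yaw 0.089
  dx -0.0027 dy -0.0165 dz 0.0183 yaw 0.089
```

Emit:
play_rows(targets=[{"jaw": 0.4,"dx": -0.002,"dy": -0.018,"dz": 0.01,"yaw": 0.09},{"jaw": 0.4,"dx": -0.002,"dy": -0.015,"dz": 0.01,"yaw": 0.09},{"jaw": 0.4,"dx": 0,"dy": 0,"dz": 0.005,"yaw": 0},{"jaw": 0.4,"dx": 0,"dy": 0,"dz": 0,"yaw": 0},{"jaw": 0.4,"dx": 0,"dy": 0,"dz": 0,"yaw": 0}])

```text
clock: 12.5
tool_pos: [0.5096, -0.0917, 0.1653]
eef_rot: [0.766, 0.643, 0.016, 0.019]
contact_force: [-0.7, -0.2, -0.2]
opening: 0.601
```

```bash
python3 - <<'E'
from h import *
plan(.508,-.095,.15,1.40)
d,s,T=wsnap('w8')
d=r.snapshot('scene'); save('s8',d['frame'])
E
```

```text
t 12.5 pos [ 0.5096 -0.0917  0.1653] head 1.397 tilt [ 0.0496 -0.0079 -0.9987] op 0.601 F [-0.7 -0.2 -0.2]
tool delta now [-0.0035 -0.0018  0.0153] yaw -0.003 rows 1
  dx -0.0035 dy -0.0018 dz 0.0153 yaw -0.003
```

View pics/w8.png

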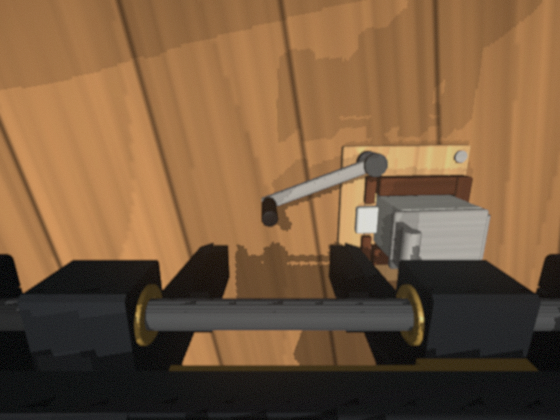

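View pics/s8.png

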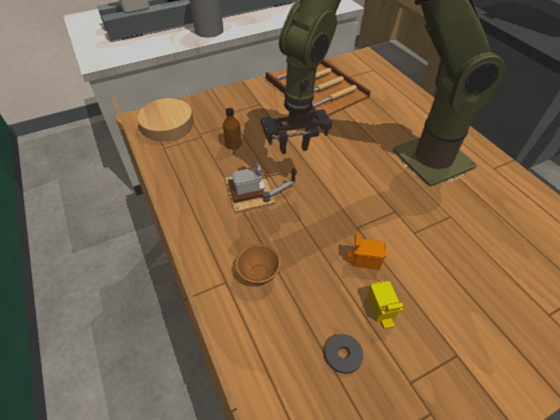

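```bash
python3 - <<'E'
from h import *
d=dict(np.load('w8.npz')); W=world(d,d['WT']); z=W[...,2]; hsv=cv2.cvtColor(d['frame'],cv2.COLOR_RGB2HSV).astype(int)
pm=np.zeros(z.shape,bool); pm[190:230,255:285]=True; pm&=(hsv[...,2]<90)&(z>.04)&(z<.1)
P=W[pm]; print(len(P),P.mean(0),'top',P[P[:,2]>.078].mean(0),len(P[P[:,2]>.078]))
plan(.508,-.095,.062,1.40,3)
E
```

```text
391 [ 0.50709599 -0.09155349  0.07344555] top [ 0.5068155  -0.09344467  0.08279767] 227
t 12.6 pos [ 0.5098 -0.0918  0.1653] head 1.396 tilt [ 0.0501 -0.0078 -0.9987] op 0.599 F [-0.2  0.3  0.1]
tool delta now [-0.0036 -0.0065  0.1031] yaw -0.004 rows 3
  dx -0.0012 dy -0.0022 dz 0.0344 yaw -0.001
  dx -0.0012 dy -0.0022 dz 0.0344 yaw -0.001
  dx -0.0012 dy -0.0022 dz 0.0344 yaw -0.001
```

Emit:
play_rows(targets=[{"jaw": 0.4,"dx": -0.002,"dy": -0.004,"dz": 0.02,"yaw": 0},{"jaw": 0.4,"dx": -0.001,"dy": -0.003,"dz": 0.03,"yaw": 0},{"jaw": 0.4,"dx": 0,"dy": -0.001,"dz": 0.03,"yaw": 0},{"jaw": 0.4,"dx": 0,"dy": 0,"dz": 0.015,"yaw": 0},{"jaw": 0.4,"dx": 0,"dy": 0,"dz": 0,"yaw": 0}])

```text
clock: 13.1
tool_pos: [0.5134, -0.0941, 0.0693]
eef_rot: [0.765, 0.643, 0.022, 0.022]
contact_force: [-0.5, -0.8, 0.7]
opening: 0.604
```

```bash
python3 - <<'E'
from h import *
plan(.507,-.094,.06,1.40,1)
E
```

```text
t 13.1 pos [ 0.5134 -0.0941  0.0693] head 1.398 tilt [ 0.0618 -0.0064 -0.9981] op 0.604 F [-0.5 -0.8  0.7]
tool delta now [-0.001  -0.0069  0.0089] yaw -0.002 rows 1
  dx -0.0010 dy -0.0069 dz 0.0089 yaw -0.002
```

Emit:
play_rows(targets=[{"jaw": 0.4,"dx": -0.001,"dy": -0.006,"dz": 0.007,"yaw": 0},{"jaw": 1,"dx": 0,"dy": 0,"dz": 0,"yaw": 0},{"jaw": 1,"dx": 0,"dy": 0,"dz": 0,"yaw": 0},{"jaw": 1,"dx": 0,"dy": 0,"dz": 0,"yaw": 0},{"jaw": 1,"dx": 0,"dy": 0,"dz": 0,"yaw": 0}], squeeze=10)

```text
clock: 13.6
tool_pos: [0.5112, -0.0942, 0.0648]
eef_rot: [0.765, 0.643, 0.024, 0.024]
contact_force: [-6.4, -0.7, -1.7]
opening: 0.263
```

```bash
cat >> h.py <<'E'
PV=np.array([.6100,-.0761])
def lev(ths,z=.062,head=1.40):
    s=r.get_state(); M=R.from_quat(s['eef_rot']).as_matrix(); p=np.array(s['tool_pos'])
    v=p[:2]-PV; phi=np.arctan2(v[1],v[0])%(2*np.pi); th=phi-(np.pi-.171)
    print('t',round(s['clock'],2),'pos',p.round(4),'r',np.linalg.norm(v).round(4),'theta',th.round(3),'head',np.arctan2(M[1,0],M[0,0]).round(3),'tilt',M[:2,2].round(4),'op',round(s['opening'],3),'F',np.round(s['contact_force'],1))
    q=p
    for t in ths:
        f=t+np.pi-.171; n=np.array([*(PV+.105*np.array([np.cos(f),np.sin(f)])),z]); print('  to',t,'dx %.4f dy %.4f dz %.4f'%tuple(M.T@(n-q)), n.round(4)); q=n
E
python3 -c "
from h import *
lev([.5,.7,.9,1.1,1.3,1.45,1.57])"
```

```text
t 13.6 pos [ 0.5112 -0.0942  0.0648] r 0.1004 theta 0.353 head 1.399 tilt [ 0.0674 -0.0062] op 0.263 F [-6.4 -0.7 -1.7]
  to 0.5 dx -0.0157 dy 0.0019 dz 0.0029 [ 0.5106 -0.11    0.062 ]
  to 0.7 dx -0.0173 dy 0.0118 dz 0.0007 [ 0.5194 -0.1291  0.062 ]
  to 0.9 dx -0.0146 dy 0.0150 dz 0.0009 [ 0.5317 -0.146   0.062 ]
  to 1.1 dx -0.0113 dy 0.0176 dz 0.0011 [ 0.5471 -0.1602  0.062 ]
  to 1.3 dx -0.0076 dy 0.0195 dz 0.0013 [ 0.5651 -0.171   0.062 ]
  to 1.45 dx -0.0030 dy 0.0154 dz 0.0010 [ 0.5798 -0.1767  0.062 ]
  to 1.57 dx -0.0008 dy 0.0125 dz 0.0008 [ 0.592  -0.1796  0.062 ]
```

Emit:
play_rows(targets=[{"jaw": 1,"dx": 0,"dy": -0.004,"dz": 0,"yaw": 0},{"jaw": 1,"dx": 0,"dy": 0,"dz": 0,"yaw": 0},{"jaw": 1,"dx": 0,"dy": 0,"dz": 0,"yaw": 0},{"jaw": 1,"dx": -0.006,"dy": 0,"dz": 0,"yaw": 0},{"jaw": 1,"dx": -0.01,"dy": 0.001,"dz": 0,"yaw": 0}])

```text
clock: 14.1
tool_pos: [0.5095, -0.1057, 0.065]
eef_rot: [0.763, 0.646, 0.029, 0.025]
contact_force: [6.5, 4.3, -7.5]
opening: 0.158
```

```bash
python3 -c "
from h import *
lev([.7,.9,1.1,1.3,1.45,1.57])"
```

```text
t 14.1 pos [ 0.5095 -0.1057  0.065 ] r 0.1047 theta 0.458 head 1.405 tilt [ 0.0759 -0.0001] op 0.158 F [ 6.5  4.3 -7.5]
  to 0.7 dx -0.0215 dy 0.0133 dz 0.0038 [ 0.5194 -0.1291  0.062 ]
  to 0.9 dx -0.0147 dy 0.0149 dz 0.0009 [ 0.5317 -0.146   0.062 ]
  to 1.1 dx -0.0114 dy 0.0175 dz 0.0012 [ 0.5471 -0.1602  0.062 ]
  to 1.3 dx -0.0077 dy 0.0194 dz 0.0014 [ 0.5651 -0.171   0.062 ]
  to 1.45 dx -0.0031 dy 0.0154 dz 0.0011 [ 0.5798 -0.1767  0.062 ]
  to 1.57 dx -0.0008 dy 0.0125 dz 0.0009 [ 0.592  -0.1796  0.062 ]
```

Emit:
play_rows(targets=[{"jaw": 1,"dx": -0.015,"dy": 0.008,"dz": 0.001,"yaw": 0},{"jaw": 1,"dx": -0.015,"dy": 0.01,"dz": 0.001,"yaw": 0},{"jaw": 1,"dx": -0.014,"dy": 0.013,"dz": 0.001,"yaw": 0},{"jaw": 1,"dx": -0.011,"dy": 0.014,"dz": 0.001,"yaw": 0},{"jaw": 1,"dx": -0.009,"dy": 0.015,"dz": 0.001,"yaw": 0}])

```text
clock: 14.6
tool_pos: [0.5616, -0.1741, 0.065]
eef_rot: [0.759, 0.65, 0.034, 0.022]
contact_force: [1.5, 7.8, -4.6]
opening: 0.159
```

```bash
python3 -c "
from h import *
lev([1.1,1.2,1.3,1.4,1.5,1.6])"
```

```text
t 14.6 pos [ 0.5616 -0.1741  0.065 ] r 0.1093 theta 1.283 head 1.416 tilt [0.0805 0.0104] op 0.159 F [ 1.5  7.8 -4.6]
  to 1.1 dx 0.0114 dy -0.0166 dz 0.0020 [ 0.5471 -0.1602  0.062 ]
  to 1.2 dx -0.0044 dy 0.0095 dz 0.0006 [ 0.5559 -0.1661  0.062 ]
  to 1.3 dx -0.0035 dy 0.0099 dz 0.0007 [ 0.5651 -0.171   0.062 ]
  to 1.4 dx -0.0025 dy 0.0102 dz 0.0007 [ 0.5748 -0.175   0.062 ]
  to 1.5 dx -0.0014 dy 0.0104 dz 0.0008 [ 0.5849 -0.178   0.062 ]
  to 1.6 dx -0.0004 dy 0.0105 dz 0.0008 [ 0.5952 -0.18    0.062 ]
```

Emit:
play_rows(targets=[{"jaw": 1,"dx": 0.002,"dy": 0.01,"dz": 0.001,"yaw": 0},{"jaw": 1,"dx": 0,"dy": 0.008,"dz": 0.001,"yaw": 0},{"jaw": 1,"dx": -0.001,"dy": 0.006,"dz": 0.001,"yaw": 0},{"jaw": 1,"dx": 0,"dy": 0.005,"dz": 0,"yaw": 0},{"jaw": 1,"dx": 0,"dy": 0.003,"dz": 0,"yaw": 0}])

```text
clock: 15.1
tool_pos: [0.5905, -0.1847, 0.0648]
eef_rot: [0.761, 0.648, 0.03, 0.021]
contact_force: [-2.0, 0.9, 0.8]
opening: 0.155
```

```bash
python3 -c "
from h import *
lev([1.57,1.6])"
```

```text
t 15.1 pos [ 0.5905 -0.1847  0.0648] r 0.1103 theta 1.564 head 1.411 tilt [0.0726 0.0057] op 0.155 F [-2.   0.9  0.8]
  to 1.57 dx 0.0053 dy 0.0005 dz 0.0029 [ 0.592  -0.1796  0.062 ]
  to 1.6 dx 0.0000 dy 0.0031 dz 0.0002 [ 0.5952 -0.18    0.062 ]
```

Emit:
play_rows(targets=[{"jaw": 1,"dx": 0,"dy": 0.005,"dz": 0,"yaw": 0},{"jaw": 1,"dx": 0,"dy": 0.006,"dz": 0,"yaw": 0},{"jaw": 1,"dx": 0,"dy": 0.006,"dz": 0,"yaw": 0},{"jaw": 1,"dx": 0,"dy": 0.006,"dz": 0,"yaw": 0},{"jaw": 1,"dx": 0,"dy": 0.006,"dz": 0,"yaw": 0}])

```text
clock: 15.6
tool_pos: [0.5913, -0.1853, 0.0641]
eef_rot: [0.761, 0.649, 0.007, 0.001]
contact_force: [-13.1, 4.0, 12.6]
opening: 0.152
```

```bash
python3 -c "
from h import *
lev([1.57])
d=r.snapshot('scene'); save('s9',cv2.resize(d['frame'][130:240,200:340],None,fx=4,fy=4,interpolation=cv2.INTER_CUBIC))
wsnap('w9')"
```

```text
t 15.6 pos [ 0.5913 -0.1853  0.0641] r 0.1108 theta 1.573 head 1.411 tilt [0.0128 0.0074] op 0.152 F [-13.1   4.   12.6]
  to 1.57 dx 0.0058 dy -0.0002 dz 0.0022 [ 0.592  -0.1796  0.062 ]
```

View pics/s9.png

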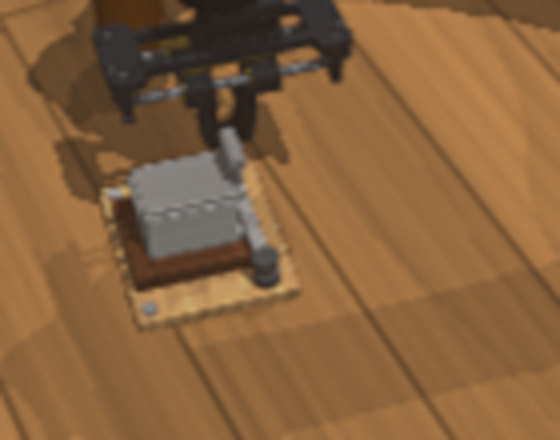

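View pics/w9.png

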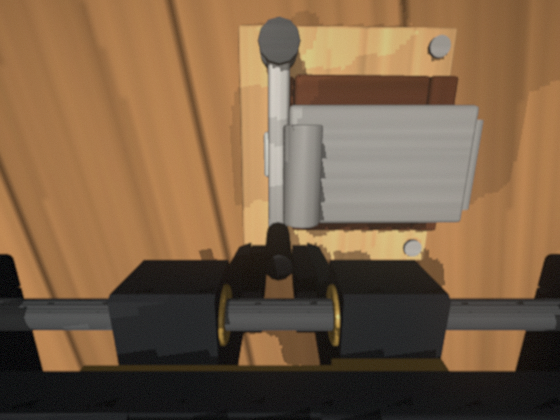

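The lever lies straight along the holder's -y, from the pivot (279,40) to the post (279,262), over the lug. It no longer moves at 13 N. I release and lift.

Emit:
play_rows(targets=[{"jaw": 1,"dx": 0,"dy": 0,"dz": 0,"yaw": 0},{"jaw": 0.6,"dx": 0,"dy": 0,"dz": 0,"yaw": 0},{"jaw": 0.6,"dx": 0,"dy": 0,"dz": 0,"yaw": 0},{"jaw": 0.6,"dx": 0,"dy": 0,"dz": -0.003,"yaw": 0},{"jaw": 0.6,"dx": 0,"dy": 0,"dz": -0.01,"yaw": 0}])

```text
clock: 16.2
tool_pos: [0.5913, -0.187, 0.0769]
eef_rot: [0.762, 0.648, 0.007, 0.002]
contact_force: [-0.2, -0.3, -0.1]
opening: 0.401
```

Emit:
play_rows(targets=[{"jaw": 0.6,"dx": 0,"dy": 0,"dz": -0.02,"yaw": 0},{"jaw": 0.6,"dx": 0,"dy": 0,"dz": -0.03,"yaw": 0},{"jaw": 0.6,"dx": 0,"dy": 0,"dz": -0.025,"yaw": 0},{"jaw": 0.6,"dx": 0,"dy": 0,"dz": -0.01,"yaw": 0},{"jaw": 0.6,"dx": 0,"dy": 0,"dz": 0,"yaw": 0}])

```text
clock: 16.7
tool_pos: [0.592, -0.1885, 0.1683]
eef_rot: [0.762, 0.648, 0.008, 0.004]
contact_force: [-0.8, 0.2, -0.3]
opening: 0.403
```

```bash
python3 -c "
from h import *
lev([1.57])
wsnap('w10')"
```

```text
t 16.7 pos [ 0.592  -0.1885  0.1683] r 0.1138 theta 1.583 head 1.409 tilt [0.017  0.0042] op 0.403 F [-0.8  0.2 -0.3]
  to 1.57 dx 0.0081 dy -0.0031 dz 0.1063 [ 0.592  -0.1796  0.062 ]
```

View pics/w10.png

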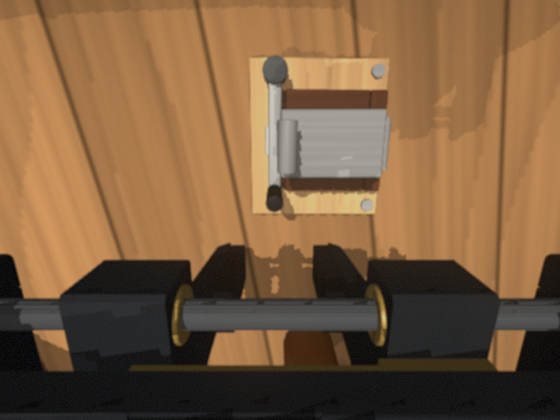

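```bash
python3 - <<'E'
from h import *
d=dict(np.load('w10.npz')); W=world(d,d['WT']); z=W[...,2]; hsv=cv2.cvtColor(d['frame'],cv2.COLOR_RGB2HSV).astype(int)
a=-.171;C=np.array([[np.cos(a),np.sin(a)],[-np.sin(a),np.cos(a)]])
g=lambda P:P[:,:2]@C.T-np.array([.661,-.0318])
m=np.zeros(z.shape,bool); m[90:200,255:400]=True
for k,lo,hi in [('lid',.07,.085),('bar',.095,.115)]:
    P=W[m&(z>lo)&(z<hi)&(hsv[...,1]<60)]; p=g(P); print(k,len(p),np.percentile(p,[1,50,99],axis=0).round(4).tolist(),np.median(P[:,2]),cv2.minAreaRect((P[:,:2]*1000).astype(np.float32)))
lm=np.zeros(z.shape,bool); lm[50:215,255:285]=True
P=W[lm&(z>.028)&(z<.039)]; p=g(P); p=p[(p[:,1]<.05)&(p[:,1]>-.035)&(p[:,0]<-.03)]
c=np.polyfit(p[:,1],p[:,0],1); print('lever slope(dx/dy)',c, 'theta~',np.pi/2+np.arctan(c[0]) ,len(p))
P=W[lm&(z>.075)&(z<.09)]; P=P[g(P)[:,1]<-.03]; print('post top',g(P).mean(0),P.mean(0), 'want -.047 -.045')
P=W[lm&(z>.034)&(z<.05)]; P=P[g(P)[:,1]>.045]; print('pivot',g(P).mean(0))
E
```

```text
lid 6402 [[-0.0408, -0.0235], [0.0028, 0.0032], [0.04, 0.027]] 0.07815454472254947 ((640.0636596679688, -149.66067504882812), (67.70211029052734, 93.36883544921875), 80.8028564453125)
bar 1078 [[-0.0455, -0.0161], [-0.0391, 0.0018], [-0.0321, 0.0192]] 0.10592473290165032 ((608.0291137695312, -136.07057189941406), (36.08119201660156, 13.443614959716797), 80.72903442382812)
lever slope(dx/dy) [ 0.01868116 -0.04835079] theta~ 1.5894753168030311 1071
post top [-0.04733938 -0.04337417] [ 0.59191821 -0.17850307  0.08255632] want -.047 -.045
pivot [-0.04778873  0.06007484]
```

```bash
python3 - <<'E'
from h import *
plan(.608,-.136,.125,1.409)
E
```

```text
t 16.75 pos [ 0.5917 -0.1885  0.1675] head 1.409 tilt [ 0.0161  0.0044 -0.9999] op 0.397 F [ 0.3 -0.2  0.8]
tool delta now [0.0541 0.007  0.043 ] yaw 0.0 rows 2
  dx 0.0271 dy 0.0035 dz 0.0215 yaw 0.000
  dx 0.0271 dy 0.0035 dz 0.0215 yaw 0.000
```

Emit:
play_rows(targets=[{"jaw": 0.6,"dx": 0.02,"dy": 0.003,"dz": 0.01,"yaw": 0},{"jaw": 0.6,"dx": 0.02,"dy": 0.003,"dz": 0.015,"yaw": 0},{"jaw": 0.6,"dx": 0.01,"dy": 0.001,"dz": 0.015,"yaw": 0},{"jaw": 0.6,"dx": 0,"dy": 0,"dz": 0,"yaw": 0},{"jaw": 0.6,"dx": 0,"dy": 0,"dz": 0,"yaw": 0}])

```text
clock: 17.25
tool_pos: [0.6046, -0.1403, 0.1216]
eef_rot: [0.763, 0.647, 0.004, 0.001]
contact_force: [0.4, -0.1, -0.6]
opening: 0.4
```

```bash
python3 - <<'E'
from h import *
plan(.608,-.136,.084,1.409)
d,s,T=wsnap('w11')
W=world(d,d['T_tool_cam']); z=W[...,2]; hsv=cv2.cvtColor(d['frame'],cv2.COLOR_RGB2HSV).astype(int)
Wz=world(d,T)[...,2]
m=np.zeros(z.shape,bool); m[100:260,180:400]=True; m&=(Wz>.097)&(Wz<.112)&(hsv[...,1]<60)
P=W[m]; print(len(P),np.percentile(P,[1,50,99],axis=0).round(4).tolist())
E
```

```text
t 17.25 pos [ 0.6046 -0.1403  0.1216] head 1.407 tilt [ 0.0082  0.0037 -1.    ] op 0.4 F [ 0.4 -0.1 -0.6]
tool delta now [0.0046 0.0024 0.0376] yaw -0.002 rows 1
  dx 0.0046 dy 0.0024 dz 0.0376 yaw -0.002
1255 [[-0.0069, -0.0043, 0.0136], [0.0093, 0.0021, 0.0158], [0.0229, 0.0092, 0.0233]]
```

View pics/w11.png

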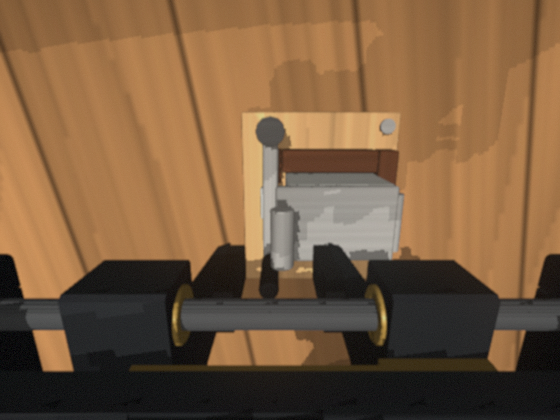

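Emit:
play_rows(targets=[{"jaw": 0.6,"dx": 0.004,"dy": 0.002,"dz": 0.008,"yaw": 0},{"jaw": 0.6,"dx": 0.001,"dy": 0.001,"dz": 0.012,"yaw": 0},{"jaw": 0.6,"dx": 0,"dy": 0,"dz": 0.011,"yaw": 0},{"jaw": 0.6,"dx": 0,"dy": 0,"dz": 0.004,"yaw": 0},{"jaw": 0.6,"dx": 0,"dy": 0,"dz": 0,"yaw": 0}])

```text
clock: 17.8
tool_pos: [0.6085, -0.1386, 0.0841]
eef_rot: [0.764, 0.645, 0.004, 0.002]
contact_force: [0.3, -0.6, 0.1]
opening: 0.403
```

```bash
python3 - <<'E'
from h import *
plan(.608,-.136,.084,1.409)
E
```

```text
t 17.8 pos [ 0.6085 -0.1386  0.0841] head 1.403 tilt [ 0.0085  0.0021 -1.    ] op 0.403 F [ 0.3 -0.6  0.1]
tool delta now [ 0.0025 -0.001   0.0001] yaw -0.006 rows 1
  dx 0.0025 dy -0.0010 dz 0.0001 yaw -0.006
```

Emit:
play_rows(targets=[{"jaw": 1,"dx": 0.002,"dy": -0.001,"dz": 0,"yaw": 0},{"jaw": 1,"dx": 0,"dy": 0,"dz": 0,"yaw": 0},{"jaw": 1,"dx": 0,"dy": 0,"dz": 0,"yaw": 0},{"jaw": 1,"dx": 0,"dy": 0,"dz": 0,"yaw": 0},{"jaw": 1,"dx": 0,"dy": 0,"dz": 0,"yaw": 0}], squeeze=40)

```text
clock: 18.3
tool_pos: [0.6077, -0.1365, 0.0844]
eef_rot: [0.764, 0.645, 0.004, 0.002]
contact_force: [-0.0, -0.2, -3.3]
opening: 0.14
```

```bash
python3 - <<'E'
from h import *
plan(.608,-.136,.084,1.409)
E
```

```text
t 18.3 pos [ 0.6077 -0.1365  0.0844] head 1.403 tilt [ 0.0086  0.002  -1.    ] op 0.14 F [-0.  -0.2 -3.3]
tool delta now [0.0005 0.0002 0.0004] yaw -0.006 rows 1
  dx 0.0005 dy 0.0002 dz 0.0004 yaw -0.006
```

Emit:
play_rows(targets=[{"jaw": 1,"dx": 0,"dy": 0,"dz": 0,"yaw": 0},{"jaw": 1,"dx": 0,"dy": 0,"dz": 0,"yaw": 0},{"jaw": 1,"dx": 0,"dy": 0,"dz": -0.001,"yaw": 0},{"jaw": 1,"dx": 0,"dy": 0,"dz": -0.001,"yaw": 0},{"jaw": 1,"dx": 0,"dy": 0,"dz": -0.001,"yaw": 0}])

```text
clock: 18.8
tool_pos: [0.6065, -0.1366, 0.0865]
eef_rot: [0.764, 0.645, 0.003, 0.001]
contact_force: [-0.2, -0.5, -4.1]
opening: 0.141
```

```bash
python3 - <<'E'
from h import *
plan(.608,-.136,.084,1.409)
d,s,T=wsnap('w12')
E
```

```text
t 18.8 pos [ 0.6065 -0.1366  0.0865] head 1.403 tilt [ 0.0059  0.0022 -1.    ] op 0.141 F [-0.2 -0.5 -4.1]
tool delta now [0.0008 0.0014 0.0025] yaw -0.006 rows 1
  dx 0.0008 dy 0.0014 dz 0.0025 yaw -0.006
```

View pics/w12.png

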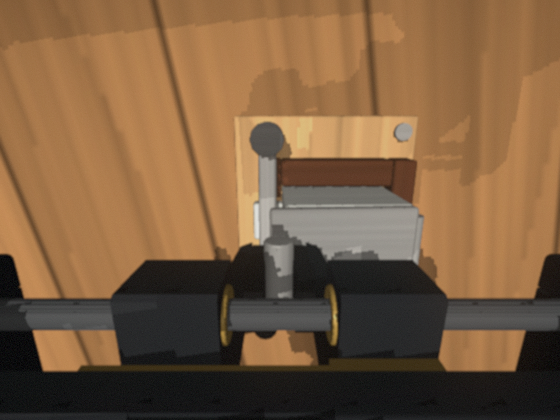

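The lever stays shut at (267,140) down to the post, and the bar is held between the fingers at (279,265). The 2 mm rise at 4 N is the tin's lug coming up against the lever. I pull on gently.

Emit:
play_rows(targets=[{"jaw": 1,"dx": 0,"dy": 0.0005,"dz": -0.001,"yaw": 0},{"jaw": 1,"dx": 0,"dy": 0.0005,"dz": -0.001,"yaw": 0},{"jaw": 1,"dx": 0,"dy": 0.001,"dz": -0.002,"yaw": 0},{"jaw": 1,"dx": 0,"dy": 0.001,"dz": -0.002,"yaw": 0},{"jaw": 1,"dx": 0,"dy": 0.001,"dz": -0.002,"yaw": 0}])

```text
clock: 19.35
tool_pos: [0.6056, -0.137, 0.0918]
eef_rot: [0.764, 0.645, -0.001, -0.003]
contact_force: [-1.7, 0.1, -9.7]
opening: 0.14
```

```bash
python3 - <<'E'
from h import *
plan(.608,-.136,.084,1.409)
d,s,T=wsnap('w13')
E
```

```text
t 19.35 pos [ 0.6056 -0.137   0.0918] head 1.403 tilt [-0.0055  0.003  -1.    ] op 0.14 F [-1.7  0.1 -9.7]
tool delta now [0.0014 0.0023 0.0078] yaw -0.006 rows 1
  dx 0.0014 dy 0.0023 dz 0.0078 yaw -0.006
```

View pics/w13.png

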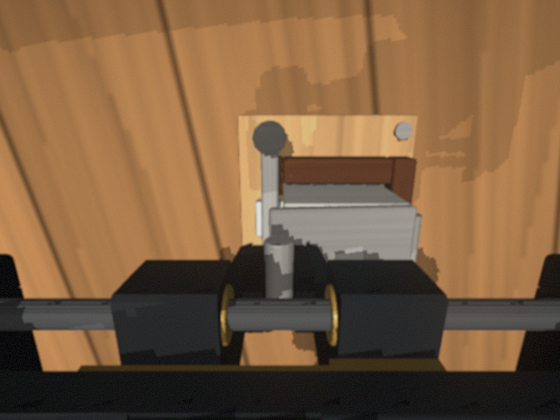

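```bash
cat >> h.py <<'E'
def lidcheck(d,T):
    W=world(d,T); z=W[...,2]; hsv=cv2.cvtColor(d['frame'],cv2.COLOR_RGB2HSV).astype(int)
    a=-.165;C=np.array([[np.cos(a),np.sin(a)],[-np.sin(a),np.cos(a)]])
    g=lambda P:P[:,:2]@C.T-C@np.array([.6461,-.1432])
    m=np.zeros(z.shape,bool); m[190:290,265:430]=True
    P=W[m&(z>.070)&(z<.098)&(hsv[...,1]<60)]; p=g(P); k=(p[:,0]>-.028)&(p[:,0]<.030)&(abs(p[:,1])<.024); P=P[k];p=p[k]
    A=np.c_[p,np.ones(len(p))]; c=np.linalg.lstsq(A,P[:,2],rcond=None)[0]
    res=P[:,2]-A@c; k=abs(res)<.003; c=np.linalg.lstsq(A[k],P[k,2],rcond=None)[0]
    print('lid n',k.sum(),'slope x',c[0].round(4),'y',c[1].round(4),'z at front(-44)',(c[2]-.044*c[0]).round(4),'at hinge(+36)',(c[2]+.036*c[0]).round(4))
    m=np.zeros(z.shape,bool); m[185:260,245:275]=True
    P=W[m&(z>.012)&(z<.030)&(hsv[...,1]<60)]; p=g(P)
    if len(P): k=(p[:,0]<-.05)&(abs(p[:,1])<.013); print('lug z',k.sum(),np.median(P[k,2]).round(4) if k.any() else None)
    m=np.zeros(z.shape,bool); m[225:300,255:305]=True
    P=W[m&(z>.095)&(z<.13)&(hsv[...,1]<60)]; print('bar top z',len(P),np.percentile(P[:,2],[50,90]).round(4), 'xy',g(P).mean(0).round(4))
    m=np.zeros(z.shape,bool); m[120:300,245:300]=True
    P=W[m&(z>.028)&(z<.040)]; p=g(P); k=(p[:,0]<-.038)&(p[:,0]>-.058)&(p[:,1]<.048)&(p[:,1]>-.005)
    c=np.polyfit(p[k,1],p[k,0],1); print('lever slope',c[0].round(4),'x',c[1].round(4),'z',np.median(P[k,2]).round(4))
E
python3 - <<'E'
from h import *
for n in('w11','w12','w13'):
    d=dict(np.load(n+'.npz')); print(n); lidcheck(d,d['WT'])
E
```

```text
w11
lid n 5483 slope x 0.0006 y 0.0004 z at front(-44) 0.0782 at hinge(+36) 0.0783
lug z 59 0.021
bar top z 1044 [0.1061 0.1073] xy [-0.0388 -0.0027]
lever slope 0.042 x -0.0485 z 0.0331
w12
lid n 4551 slope x -0.0282 y -0.0014 z at front(-44) 0.0806 at hinge(+36) 0.0783
lug z 168 0.0218
bar top z 2412 [0.1082 0.1134] xy [-0.0385  0.0074]
lever slope 0.0527 x -0.0489 z 0.0332
w13
lid n 4699 slope x -0.0601 y 0.0014 z at front(-44) 0.086 at hinge(+36) 0.0812
lug z 183 0.023
bar top z 2404 [0.1134 0.1153] xy [-0.039  0.007]
lever slope 0.0777 x -0.0497 z 0.0331
```

The lid has begun to open (slope 0.06). But the hinge is about 3 mm up, so the tight grip's friction torque on the bar is tipping the tin. I reduce the squeeze so the bar can turn in the pads.

Emit:
play_rows(targets=[{"jaw": 1,"dx": 0,"dy": 0,"dz": 0,"yaw": 0},{"jaw": 1,"dx": 0,"dy": 0,"dz": 0,"yaw": 0},{"jaw": 1,"dx": 0,"dy": 0,"dz": 0,"yaw": 0},{"jaw": 1,"dx": 0,"dy": 0,"dz": 0,"yaw": 0},{"jaw": 1,"dx": 0,"dy": 0,"dz": 0,"yaw": 0}], squeeze=14)

```text
clock: 19.9
tool_pos: [0.6097, -0.1376, 0.0948]
eef_rot: [0.764, 0.645, 0.002, 0.0]
contact_force: [-0.1, 0.5, -5.2]
opening: 0.154
```

```bash
python3 - <<'E'
from h import *
plan(.608,-.136,.084,1.409)
d,s,T=wsnap('w14'); lidcheck(d,T)
E
```

```text
t 19.9 pos [ 0.6097 -0.1376  0.0948] head 1.403 tilt [ 0.0035  0.0019 -1.    ] op 0.154 F [-0.1  0.5 -5.2]
tool delta now [ 0.0013 -0.0019  0.0108] yaw -0.006 rows 1
  dx 0.0013 dy -0.0019 dz 0.0108 yaw -0.006
lid n 4563 slope x -0.1285 y 0.0001 z at front(-44) 0.0886 at hinge(+36) 0.0783
lug z 190 0.0233
bar top z 2491 [0.1152 0.1172] xy [-0.0352  0.0067]
lever slope 0.0605 x -0.0489 z 0.0332
```

Emit:
play_rows(targets=[{"jaw": 1,"dx": 0,"dy": 0.0005,"dz": -0.001,"yaw": 0},{"jaw": 1,"dx": 0,"dy": 0.0005,"dz": -0.001,"yaw": 0},{"jaw": 1,"dx": 0,"dy": 0.0005,"dz": -0.001,"yaw": 0},{"jaw": 1,"dx": 0,"dy": 0,"dz": 0,"yaw": 0},{"jaw": 1,"dx": 0,"dy": 0,"dz": 0,"yaw": 0}])

```text
clock: 20.45
tool_pos: [0.6111, -0.1378, 0.0984]
eef_rot: [0.764, 0.645, 0.002, 0.0]
contact_force: [-1.7, 0.4, -3.3]
opening: 0.153
```

```bash
python3 - <<'E'
from h import *
plan(.608,-.136,.084,1.409)
d,s,T=wsnap('w15'); lidcheck(d,T)
E
```

```text
t 20.45 pos [ 0.6111 -0.1378  0.0984] head 1.402 tilt [ 0.0032  0.0018 -1.    ] op 0.153 F [-1.7  0.4 -3.3]
tool delta now [ 0.0013 -0.0034  0.0144] yaw -0.007 rows 1
  dx 0.0013 dy -0.0034 dz 0.0144 yaw -0.007
lid n 4503 slope x -0.1769 y 0.001 z at front(-44) 0.0923 at hinge(+36) 0.0782
lug z 179 0.0225
bar top z 2544 [0.1184 0.1204] xy [-0.034   0.0068]
lever slope 0.0589 x -0.0488 z 0.0332
```

Emit:
play_rows(targets=[{"jaw": 1,"dx": 0,"dy": 0.0005,"dz": -0.001,"yaw": 0},{"jaw": 1,"dx": 0,"dy": 0.0005,"dz": -0.001,"yaw": 0},{"jaw": 1,"dx": 0,"dy": 0,"dz": 0,"yaw": 0},{"jaw": 1,"dx": 0,"dy": 0,"dz": 0,"yaw": 0},{"jaw": 1,"dx": 0,"dy": 0,"dz": 0,"yaw": 0}])

```text
clock: 21.0
tool_pos: [0.6118, -0.138, 0.1008]
eef_rot: [0.764, 0.645, 0.002, 0.0]
contact_force: [-0.5, 0.1, -3.5]
opening: 0.154
```

```bash
python3 - <<'E'
from h import *
plan(.608,-.136,.084,1.409)
d,s,T=wsnap('w16'); lidcheck(d,T)
d=r.snapshot('scene'); save('s16',cv2.resize(d['frame'][130:240,200:340],None,fx=5,fy=5,interpolation=cv2.INTER_CUBIC))
E
```

```text
t 21.0 pos [ 0.6118 -0.138   0.1008] head 1.402 tilt [ 0.0026  0.0017 -1.    ] op 0.154 F [-0.5  0.1 -3.5]
tool delta now [ 0.0013 -0.0041  0.0168] yaw -0.007 rows 1
  dx 0.0013 dy -0.0041 dz 0.0168 yaw -0.007
lid n 4455 slope x -0.2103 y 0.0009 z at front(-44) 0.0949 at hinge(+36) 0.0781
lug z 178 0.0214
bar top z 2540 [0.1206 0.1226] xy [-0.0334  0.0068]
lever slope 0.0628 x -0.049 z 0.0331
```

View pics/s16.png

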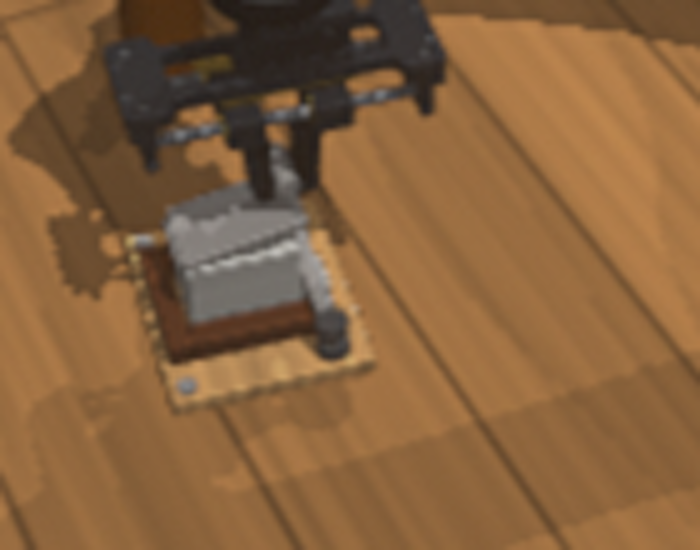

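View pics/w16.png

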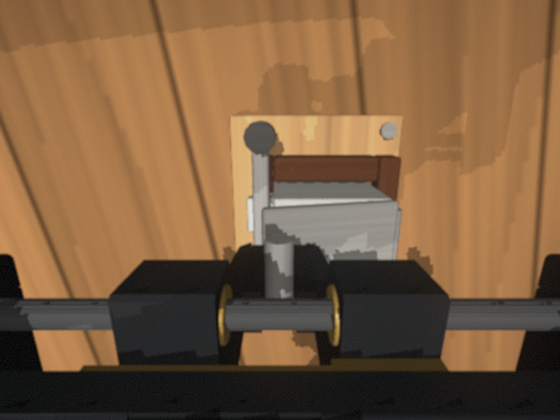

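The tin has settled: lug back at 21 mm, hinge at 78 mm. The lid angle is about 0.205 rad (16.5 mm at the front edge), so I lower it about 1 mm.

Emit:
play_rows(targets=[{"jaw": 1,"dx": 0,"dy": -0.0005,"dz": 0.001,"yaw": 0},{"jaw": 1,"dx": 0,"dy": 0,"dz": 0,"yaw": 0},{"jaw": 1,"dx": 0,"dy": 0,"dz": 0,"yaw": 0},{"jaw": 1,"dx": 0,"dy": 0,"dz": 0,"yaw": 0},{"jaw": 1,"dx": 0,"dy": 0,"dz": 0,"yaw": 0}])

```text
clock: 21.6
tool_pos: [0.6114, -0.1379, 0.1002]
eef_rot: [0.764, 0.645, 0.002, 0.0]
contact_force: [-1.6, 0.5, -1.5]
opening: 0.154
```

```bash
python3 - <<'E'
from h import *
plan(.608,-.136,.084,1.409)
d,s,T=wsnap('w17'); lidcheck(d,T)
E
```

```text
t 21.6 pos [ 0.6114 -0.1379  0.1002] head 1.403 tilt [ 0.0031  0.0015 -1.    ] op 0.154 F [-1.6  0.5 -1.5]
tool delta now [ 0.0013 -0.0037  0.0162] yaw -0.006 rows 1
  dx 0.0013 dy -0.0037 dz 0.0162 yaw -0.006
lid n 4468 slope x -0.2001 y 0.0022 z at front(-44) 0.0941 at hinge(+36) 0.0781
lug z 167 0.0214
bar top z 2534 [0.12  0.122] xy [-0.0338  0.0068]
lever slope 0.0573 x -0.0488 z 0.0331
```

Emit:
play_rows(targets=[{"jaw": 1,"dx": 0,"dy": -0.0005,"dz": 0.001,"yaw": 0},{"jaw": 1,"dx": 0,"dy": 0,"dz": 0,"yaw": 0},{"jaw": 1,"dx": 0,"dy": 0,"dz": 0,"yaw": 0},{"jaw": 1,"dx": 0,"dy": 0,"dz": 0,"yaw": 0},{"jaw": 1,"dx": 0,"dy": 0,"dz": 0,"yaw": 0}])

```text
clock: 22.15
tool_pos: [0.6113, -0.1379, 0.0995]
eef_rot: [0.764, 0.645, 0.002, 0.001]
contact_force: [-1.3, 0.4, -1.0]
opening: 0.149
```

```bash
python3 - <<'E'
from h import *
plan(.608,-.136,.084,1.409)
d,s,T=wsnap('w18'); lidcheck(d,T)
for i in range(4): r.snapshot('top')
plan(.608,-.136,.084,1.409)
d,s,T=wsnap('w19'); lidcheck(d,T)
E
```

```text
t 22.15 pos [ 0.6113 -0.1379  0.0995] head 1.403 tilt [ 0.004   0.0013 -1.    ] op 0.149 F [-1.3  0.4 -1. ]
tool delta now [ 0.0013 -0.0036  0.0155] yaw -0.006 rows 1
  dx 0.0013 dy -0.0036 dz 0.0155 yaw -0.006
lid n 4481 slope x -0.1902 y 0.0002 z at front(-44) 0.0934 at hinge(+36) 0.0781
lug z 172 0.0219
bar top z 2539 [0.1193 0.1213] xy [-0.0339  0.0068]
lever slope 0.0618 x -0.0489 z 0.0331
t 22.4 pos [ 0.6113 -0.1379  0.0995] head 1.403 tilt [ 0.004   0.0013 -1.    ] op 0.154 F [-1.6 -0.6 -1.6]
tool delta now [ 0.0013 -0.0036  0.0155] yaw -0.006 rows 1
  dx 0.0013 dy -0.0036 dz 0.0155 yaw -0.006
lid n 4477 slope x -0.1915 y -0.0004 z at front(-44) 0.0935 at hinge(+36) 0.0781
lug z 173 0.0216
bar top z 2556 [0.1193 0.1214] xy [-0.034   0.0068]
lever slope 0.0624 x -0.0489 z 0.0331
```

View pics/w19.png

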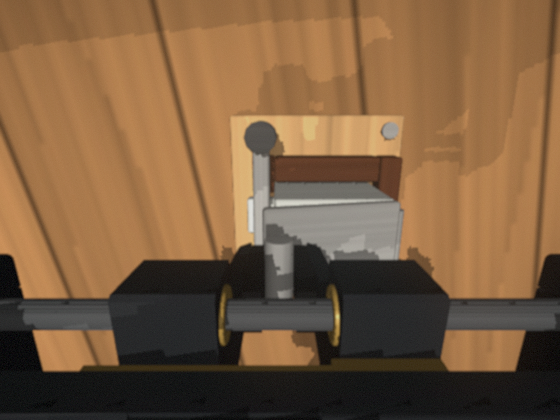

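```bash
python3 - <<'E'
from h import *
a=-.171;C=np.array([[np.cos(a),np.sin(a)],[-np.sin(a),np.cos(a)]])
for n in('w9','w10','w11','w12','w19'):
    d=dict(np.load(n+'.npz')); W=world(d,d['WT']); z=W[...,2]; hsv=cv2.cvtColor(d['frame'],cv2.COLOR_RGB2HSV).astype(int)
    p=W[...,:2]@C.T-np.array([.661,-.0318])
    k=(z>.030)&(z<.037)&(p[...,0]<-.03)&(p[...,0]>-.07)&(hsv[...,1]<70)
    o=[]
    for y in np.arange(-.02,.045,.008):
        q=p[k&(abs(p[...,1]-y)<.003)][:,0]
        o.append((round(y,3),len(q),np.round(np.percentile(q,[3,97]),4).tolist()) if len(q)>8 else None)
    print(n,o)
    k=(z>.06)&(z<.09)&(p[...,1]<-.03)&(abs(p[...,0]+.047)<.02)&(hsv[...,2]<70)
    print('  post',k.sum(), p[k].mean(0).round(4) if k.any() else None)
E
```

```text
w9 [(np.float64(-0.02), 135, [-0.0518, -0.044]), (np.float64(-0.012), 145, [-0.0522, -0.0441]), (np.float64(-0.004), 156, [-0.0524, -0.0443]), (np.float64(0.004), 164, [-0.0525, -0.0444]), (np.float64(0.012), 165, [-0.0525, -0.0445]), (np.float64(0.02), 202, [-0.0525, -0.0419]), (np.float64(0.028), 238, [-0.0525, -0.0414]), (np.float64(0.036), 239, [-0.0525, -0.0415]), (np.float64(0.044), 268, [-0.0525, -0.0411])]
  post 2541 [-0.0468 -0.0422]
w10 [(np.float64(-0.02), 62, [-0.0528, -0.0454]), (np.float64(-0.012), 54, [-0.0528, -0.0455]), (np.float64(-0.004), 54, [-0.0528, -0.0455]), (np.float64(0.004), 54, [-0.0528, -0.0456]), (np.float64(0.012), 63, [-0.0528, -0.0456]), (np.float64(0.02), 73, [-0.0528, -0.0432]), (np.float64(0.028), 93, [-0.0528, -0.042]), (np.float64(0.036), 96, [-0.0528, -0.0414]), (np.float64(0.044), 102, [-0.0528, -0.0415])]
  post 259 [-0.047  -0.0421]
w11 [(np.float64(-0.02), 48, [-0.0527, -0.0477]), (np.float64(-0.012), 47, [-0.0526, -0.0477]), (np.float64(-0.004), 48, [-0.0526, -0.0477]), (np.float64(0.004), 86, [-0.0525, -0.0437]), (np.float64(0.012), 89, [
[... 378 characters left out ...]
, (np.float64(0.012), 99, [-0.0525, -0.0456]), (np.float64(0.02), 156, [-0.0524, -0.0369]), (np.float64(0.028), 175, [-0.0523, -0.0317]), (np.float64(0.036), 153, [-0.0522, -0.0416]), (np.float64(0.044), 152, [-0.0521, -0.0416])]
  post 119 [-0.0466 -0.0469]
w19 [(np.float64(-0.02), 19, [-0.0527, -0.0466]), (np.float64(-0.012), 63, [-0.0526, -0.0473]), (np.float64(-0.004), 60, [-0.0525, -0.0472]), (np.float64(0.004), 72, [-0.0532, -0.0471]), (np.float64(0.012), 112, [-0.0529, -0.0412]), (np.float64(0.02), 131, [-0.052, -0.0412]), (np.float64(0.028), 157, [-0.0525, -0.0319]), (np.float64(0.036), 139, [-0.0523, -0.0412]), (np.float64(0.044), 144, [-0.0522, -0.0417])]
  post 1 [-0.0437 -0.039 ]
```

The lever's outer edge is straight at x ≈ -52.5 mm (nominal -53) both before and after the pull, so it is still fully shut. The slopes my earlier fit gave came from the lid covering part of the lever. I hand in while holding.

```bash
python3 - <<'E'
from h import *
print(r.finish_job())
s=r.get_state(); print(s['clock'],s['tool_pos'],s['contact_force'],s['opening'])
E
```

```text
the job is handed in; nothing more can be done
None
the job is handed in; nothing more can be done
```

I did the job in the order asked and handed it in at 22.4 s, with the gripper still holding the lid by its bar.

**What I did:** I set the metal tin into the pocket with its lug in the notch. I then swung the lever to its stop, broke the seal, and opened the lid slightly. I did not touch the bowl, the bottle or the faceplate.

**Last checks before handing in:**
- **Lid:** it stood at about 0.19 rad, which puts its front edge about 15 mm up. Two readings 0.25 s apart agreed.
- **Tin:** the hinge was at its seated height, and the lug read within 1 mm of its seated height. The lug sits under the lever.
- **Lever:** its outer edge lay straight at x ≈ -52.5 mm in the holder's frame, against -53 mm when fully shut. The gripper hid the post in the last picture, so I judged the lever by this edge alone.

**What went wrong or disagreed:**
- **Tin lifted:** at a 40 N grip the friction on the bar lifted the tin about 2–3 mm, with the lug up against the lever. Reducing the grip to 14 N let it settle.
- **Lid overshoot:** the lid went to about 16.5 mm at one point, and I lowered it to 15 mm.
- **Bar slip:** the bar slipped about 1.7 mm in the pads, so I took the opening from the camera rather than from the tool's height.
- **Lever fit:** an automatic fit showed a small slope in the lever. It was false, because the lid covered part of the lever in those pictures.

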